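# Light the slide from below and present its label end

### The arm

A 7-joint arm with a two-finger parallel gripper is mounted at the origin on the work surface; the furniture and walls round the work are solid. World frame = base frame: x ahead of the robot, y to its left, z up, the work surface at z = 0. Lengths are in mm, angles in rad, forces in N, time in s.
With the tool pointing down it reaches from about 400 to 875 mm from the base axis. Payload 4.4 kg.
Tool frame: the origin (TCP) lies midway between the tips of the shut fingers; the grasp point (between the pads) lies ctrl.grip_depth behind it (ctrl.grip_depth is the distance from the TCP to the grasp point, in mm); z points along the fingers, y is the line along which they close (so a half turn about z gives the same grasp; the last joint's range is limited). The gripper opens to 85 mm and grips with 20 to 120 N. Pads are 22 mm wide; open, the fingers measure 114 mm over their backs; the gripper's body (76 mm by 85 mm) begins 54 mm behind the grasp point. The pads swing forward as they close: fully open they stand 13 mm farther back than shut.
Start: joints at [1.181, 0.628, 0.038, 1.517, -0.027, 0.996, -0.02], TCP at [206.839, -616.227, 231.313] pointing down, gripper open.
Joint ranges: [-3.06, 3.06], [-0.37, 2.12], [-1.25, 1.32], [0.18, 2.47], [-1.1, 4.24], [0.23, 1.98], [-2.94, 2.94]. Speed limits (rad/s): [2.57, 2.57, 3.14, 3.14, 3.14, 3.14, 3.14].

### API

Orientations are given as [roll, pitch, yaw] about the fixed x, y, z axes, in that order (R = Rz(yaw) Ry(pitch) Rx(roll)).
In Python, from cell import ctrl gives the robot as it stands.
- The arm moves only by the tool carry_out, never from a script. Its argument "deltas" is one flat list of numbers, 7 for each row, row after row: the turn, a rotation vector about the tool's x, y, z in degrees, then the shift along the tool's x, y, z in m, then the closure, from -1 (fully open) to 1 (shut). In form: [wx, wy, wz, dx, dy, dz, claw, wx, wy, wz, dx, dy, dz, claw, ...]. A call has 1 to 12 rows; each row shifts and turns the commanded pose from where the row before left it, along the tool's axes as they then stand; what a row does not reach is not made up. A row lasts 1/8 s, in which the tool goes at most 62.5 mm and 10.7 degrees, less where a joint would pass 70% of its speed; a pose out of reach is approached as far as the arm can. A call with a gripper value outside its range is refused whole. The fingers move at their own pace and stop on an object; the grip force is fixed at half the most. Time passes only in rows, so rows that do not move let the fingers close. It gives the time, the measured TCP pose, the force, the opening and the grip force at its end, in the units of the state.
- ctrl.read_state(): the state, without advancing time (a new reading comes with each control period).
- ctrl.get_image(name): name is "side" or "top" or "wrist"; returns the picture (480x640x3 uint8, red, green, blue); there is no depth.
- ctrl.calibration(name): a dict with "mtx" (3x3 intrinsics, pixels), "R" (3x3) and "t" (3): a world point X has camera coordinates R X + t. Camera axes: x right, y down, z forward; pixel columns grow to the right and rows downward; lengths in mm; the calibration is good to about 2 mm. A picture is of the moment at which its call begins: read the wrist's pose just before it. calibration takes no time and is no camera call; for the wrist camera it gives the pose at the moment of the call.
- ctrl.finish_job(): hands the job in; it is judged then, once.
The state is a dict: "clock": time; "qpos": joint angles; "qd": joint speeds; "tau": joint torques, N m; "eef_pos": TCP position; "tool_rot": TCP orientation; "force": force on the tool from outside, world axes, zero at the start; "torque": the same for the moment, N m; "width": finger opening in mm; "gripper_force": force on a finger pad.
Only numpy, scipy, OpenCV 4.12 (cv2) and the standard library are available. Lean on these libraries where they do the work, as an engineer would, in place of code of your own. Each camera call takes 0.05 s, during which the arm holds its last target. There are 200 camera calls.

### The job

Lean the small white reflector panel against the black crate, sloping at about 45 degrees with its lower edge on the bench, and let go of it. Then find the slide's label end by the small notch in its corner, draw the slide out of its stand gripping it clear of that frosted end, and finish holding it still, label face upward (sloping no steeper than 45 degrees), with the label end about 10 cm clear above the middle of the leaning panel. Do not put it down or let go at the end, and leave the other things on the bench where they are.

Things in the scene. Friction and masses are not known exactly. Their poses are not given: they have to be found in the camera images.
- panel: Loose white reflector panel, a plain rectangular slab 130 x 48 x 12 mm, 0.12 kg, alike on both sides. Lies flat on the bench. Origin: centre of its underside; x along its 130 mm length, y along its 48 mm width, z up out of the upper face.
- crate: Fixed black open crate, the panel's support: 156 (its x) by 216 mm (its y), flat rim of the thin walls 68 mm above the bench (contents stick up to 77 mm); origin at the centre of its underside, z up. At zero yaw a long plain wall faces the robot (its -x side), outer face 75 mm from the origin. It is turned by up to 15 degrees.
- slide: Loose glass slide, 130 long, 56 high, 8 mm thick, 0.1 kg, on a long edge in its stand at the start. Clear middle 60 mm, a white frosted band 35 mm long at EACH end; only the label end has a notched corner. Orange label with two dark bars on one face of that end. Origin: its centre; x along the length to the notched label end, y out of the label face, z up as it stands. Label up: y points up.
- label_end (a point): The middle of the slide's frosted label end, 47.5 mm from the slide's centre along its x (that frosted band runs from 30 to 65 mm).
- notch (a point): The 12 x 12 mm square notch in the upper corner (as the slide stands) of its label end; 59 mm along x, 22 mm along z from the slide's centre. Looking at the label face as it stands, the notched end is at your left; seen from above with the notched end pointing away from you, the label face is the left one.
- stand: Fixed stand for the slide: aluminium foot 112 x 56 x 10 mm, two black rails 90 mm long, 10 mm thick, rising to 27 mm above the bench, 10.6 mm apart. The slide stands loosely between them on the foot, its top edge 66 mm above the bench, 39 mm showing above the rails. Origin: centre of the underside; x along the slot, z up. May be turned any way.
- mug: Bystander: blue and white mug, 78 x 112 x 92 mm; origin at the centre of its underside.
- grease_blue: Bystander: white grease tube with a dark blue band, 52 x 161 x 33 mm, lying; origin at the centre of its underside.
- leak_meter: Bystander: black hand-held leak meter, 105 x 190 x 42 mm; origin at the centre of its underside.
- tape: Bystander: roll of black tape, 62 x 60 x 19 mm, lying; origin at the centre of its underside.
Mind the look-alikes: they are no part of the job. What is shaped like the panel but pink or purple is not meant.

How it is judged:
By the outcome, as a careful person would: the job done as asked, in the order asked, and still so for the second after the job is handed in, while the arm keeps its last pose, push and grip.
It also fails if it takes over 54 s, if anything falls off the work surface, if the arm or the gripper's body presses on something with over 40 N, if the wrist force passes 120 N, or if a joint passes its speed limit or range.

## Working session

There is one attempt and no reset: what is moved stays moved. The work goes in short steps, Python scripts to look and compute and a tool call to move; the robot and the scene stay as the last step left them, time stands still between calls to the robot, and variables do not carry over. Pictures are saved under pics/ and viewed, at most 10 in all, crops included, and the job is handed in when it is done.

Besides the shell and the picture viewer there is one more tool, called after ">>>" as name(argument=value, ...) on one line, values as JSON. carry_out: Moves the arm, as the interface text tells. Its arguments: {"type":"object","properties":{"deltas":{"type":"array"}},"required":["deltas"]}

```bash
ls; mkdir -p pics
python3 - <<'E'
from cell import ctrl
import cv2
print(ctrl.read_state(), ctrl.grip_depth)
for n in("top","side","wrist"):
    c=ctrl.calibration(n);print(n,c["mtx"].tolist(),c["R"].tolist(),c["t"].tolist())
    cv2.imwrite(f"pics/{n}0.png",ctrl.get_image(n)[:,:,::-1])
E
```

```text
pics
{'clock': 0.0, 'qpos': array([ 1.18119728,  0.62937121,  0.03843134,  1.51837262, -0.02701113,
        0.99625614, -0.02002492]), 'qd': array([ 0.00090805, -0.00145114,  0.00072077,  0.00083436,  0.00061536,
        0.00218337, -0.00221471]), 'tau': array([ 2.45808942e-04, -5.63402724e+01,  1.22641079e+00, -1.93452036e+01,
        1.09407585e-02,  1.03793002e-02, -1.85591779e-05]), 'eef_pos': array([ 206.65120739, -615.62553126,  230.37113555]), 'tool_rot': array([-3.13970296e+00,  1.06027846e-05,  3.23776557e-01]), 'force': array([-0.31602361,  0.72739044, -0.00299928]), 'torque': array([-0.04309561,  0.02133383,  0.05490675]), 'gripper_force': 0.0, 'width': 85.37063265761122} 18.700000000000003
top [[469.50321324185256, 0.0, 308.5956520578468], [0.0, 469.50321324185256, 234.47621529022038], [0.0, 0.0, 1.0]] [[0.026543501561984133, -0.9993973973701651, 0.022367043939013103], [-0.9918881723743063, -0.029113307831952158, -0.1237346710143956], [0.1243112868117278, -0.018901254900741304, -0.9920632270850431]] [-38.51423677106147, 483.65562487018474, 1392.7093911384172]
side [[475.6033257757476, 0.0, 325.95082707277356], [0.0, 475.6033257757476, 237.20427773844912], [0.0, 0.0, 1.0]] [[0.9995734237460443, -0.02838674675141326, 0.006867543191150883], [-0.009622808965517442, -0.542123245651934, -0.8402438860660789], [0.02757484520762267, 0.8398193729205607, -0.5421651489897631]] [-476.27686394074004, 39.91598773665589, 1435.381193966408]
wrist [[377.09952656820496, 0.0, 320.12490543063245], [0.0, 377.09952656820496, 237.24542379188605], [0.0, 0.0, 1.0]] [[0.31821328888533434, -0.9480138554255947, -0.003167443429668786], [-0.8950214719662202, -0.3015238109417335, 0.32866389542296276], [-0.3125329862529732, -0.10175028921961457, -0.944441639884395]] [-648.7241548407319, -44.59381280136896, 382.1382028298174]
```

View pics/top0.png

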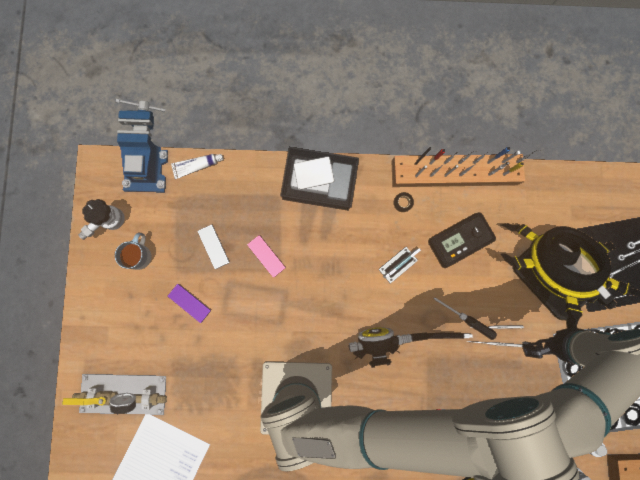

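View pics/side0.png

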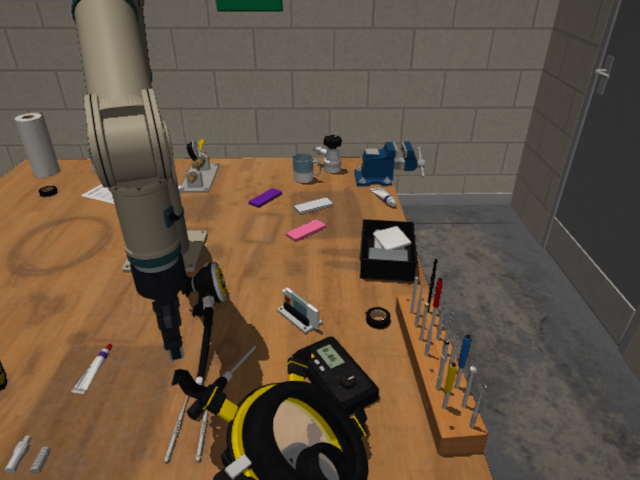

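The top view shows these panel-shaped things: white (213,247), pink (265,256) and purple (190,303). There is also a white item inside the crate at (313,173) and paper at (165,450). The plain white slab at (213,247) is the panel. The crate is at (320,178). The slide in its stand is at (400,264) in top and (300,310) in side, with the orange label at its left end (289,297). The next crops check both choices.

```bash
cat > h.py <<'E'
import numpy as np, cv2
from cell import ctrl
from scipy.spatial.transform import Rotation as Ro
def ray(c,p):
    K,R,t=c["mtx"],np.array(c["R"]),np.array(c["t"])
    d=R.T@np.linalg.inv(K)@np.array([p[0],p[1],1.]); return -R.T@t,d
def onz(c,p,z):
    o,d=ray(c,p); return o+d*(z-o[2])/d[2]
def proj(c,X):
    q=c["mtx"]@(c["R"]@np.array(X)+c["t"]); return q[:2]/q[2]
def tri(c1,p1,c2,p2):
    o1,d1=ray(c1,p1);o2,d2=ray(c2,p2)
    s=np.linalg.lstsq(np.c_[d1,-d2],o2-o1,rcond=None)[0]
    a,b=o1+s[0]*d1,o2+s[1]*d2; return (a+b)/2,np.linalg.norm(a-b)
def rect(im,box,f):
    x0,y0,x1,y1=box; m=f(im[y0:y1,x0:x1].astype(int)).astype(np.uint8)
    c=max(cv2.findContours(m,0,2)[0],key=cv2.contourArea)
    return cv2.boxPoints(cv2.minAreaRect(c))+[x0,y0],c+[x0,y0]
E
python3 - <<'E'
from h import *
T,S=ctrl.calibration("top"),ctrl.calibration("side")
t=cv2.imread("pics/top0.png")[:,:,::-1];s=cv2.imread("pics/side0.png")[:,:,::-1]
wh=lambda a:a.min(2)>150
b,_=rect(t,(190,215,240,280),wh);print("panel top\n",np.array([onz(T,p,12) for p in b]).round(1))
b2,_=rect(s,(285,190,340,220),wh);print("side px",b2.tolist(), [onz(S,p,12).round(1).tolist() for p in b2])
print("centre tri",tri(T,b.mean(0),S,b2.mean(0)))
bk=lambda a:a.max(2)<60
b,_=rect(t,(270,135,370,220),bk);print("crate px",b.tolist(),"\n",np.array([onz(T,p,68) for p in b]).round(1))
for w in((400,264),):print(onz(T,w,30).round())
r=lambda im,x0,y0,w,h,W,H:cv2.resize(im[y0:y0+h,x0:x0+w],(W,H),interpolation=2)
cv2.imwrite("pics/crop1.png",np.hstack([r(s,270,280,60,60,400,400),r(t,370,234,60,60,400,400)])[:,:,::-1])
E
```

```text
panel top
 [[489.2 317.5  12. ]
 [511.  274.1  12. ]
 [394.8 215.1  12. ]
 [373.4 258.3  12. ]]
side px [[294.8235330581665, 205.29411602020264], [329.6470603942871, 196.58823680877686], [331.2941207885742, 203.1764726638794], [296.4705924987793, 211.88235092163086]] [[375.4, 252.8, 12.0], [498.6, 315.1, 12.0], [502.7, 266.0, 12.0], [382.2, 206.7, 12.0]]
centre tri (array([440.46871824, 266.69447677,   8.17634704]), np.float64(3.382444725842699))
crate px [[289.2054023742676, 154.03243446350098], [290.1702690124512, 147.92162227630615], [327.0405387878418, 153.74324226379395], [326.0756721496582, 159.85405349731445]] 
 [[722.2  40.6  68. ]
 [741.3  38.3  68. ]
 [726.9 -73.4  68. ]
 [707.9 -70.9  68. ]]
[ 403. -304.   30.]
```

View pics/crop1.png

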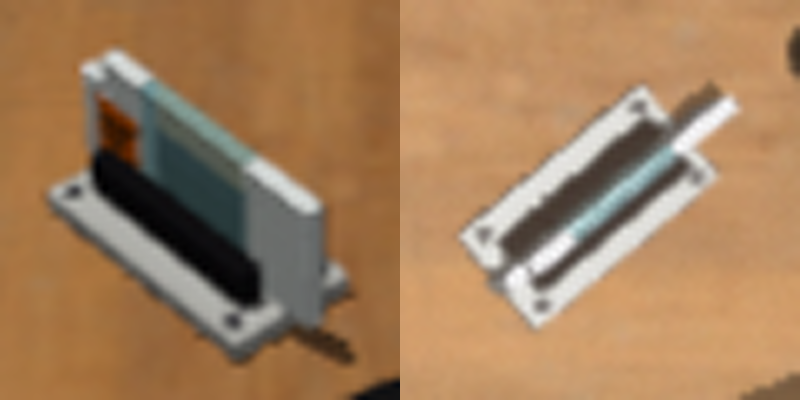

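The crops show the slide's notch at the left/near end of its top edge in side (crop 100,65), with the orange label on the face toward the side camera. In the top view that is the lower-left end, at about (386,276). Next I measure the crate's front rim and the slide's top line.

Run:
```python
from h import *
T,S=ctrl.calibration("top"),ctrl.calibration("side")
t=cv2.imread("pics/top0.png")[:,:,::-1];s=cv2.imread("pics/side0.png")[:,:,::-1]
# crate: hull of dark pixels
m=(t[135:225,270:370].max(2)<70).astype(np.uint8)
n,l,st,_=cv2.connectedComponentsWithStats(m,connectivity=8)
ks=[i for i in range(1,n) if st[i,4]>30]
p=np.argwhere(np.isin(l,ks))[:,::-1]+[270,135]
h=cv2.convexHull(p.astype(np.int32))
b=cv2.approxPolyDP(h,5,True)[:,0];print("crate hull px",b.tolist(),"\n",np.array([onz(T,q,68) for q in b]).round(0).tolist())
m=(s[210:290,350:425].max(2)<70).astype(np.uint8);p=np.argwhere(m)[:,::-1]+[350,210]
b=cv2.approxPolyDP(cv2.convexHull(p.astype(np.int32)),4,True)[:,0];print("side px",b.tolist(),"\n",[onz(S,q,68).round(0).tolist() for q in b])
# front rim edge along columns in top: dark->wood transition
for c in(290,305,320,335,345):
    col=t[180:225,c].astype(int).max(1); print(c,[(180+i,v) for i,v in enumerate(col) if 12<i<38][::1])
# slide ends
for q in((385.8,276.5),(420.3,249)):print(onz(T,q,66).round(1))
```

```text
crate hull px [[357, 159], [347, 209], [283, 198], [290, 147]] 
 [[714.0, -164.0, 68.0], [560.0, -137.0, 68.0], [587.0, 55.0, 68.0], [744.0, 39.0, 68.0]]
side px [[424, 223], [419, 283], [360, 277], [364, 219]] 
 [[776.0, 34.0, 68.0], [704.0, -258.0, 68.0], [557.0, -230.0, 68.0], [595.0, 61.0, 68.0]]
290 [(193, np.int64(72)), (194, np.int64(72)), (195, np.int64(67)), (196, np.int64(74)), (197, np.int64(74)), (198, np.int64(63)), (199, np.int64(66)), (200, np.int64(82)), (201, np.int64(157)), (202, np.int64(189)), (203, np.int64(190)), (204, np.int64(189)), (205, np.int64(190)), (206, np.int64(190)), (207, np.int64(191)), (208, np.int64(192)), (209, np.int64(192)), (210, np.int64(194)), (211, np.int64(197)), (212, np.int64(201)), (213, np.int64(203)), (214, np.int64(204)), (215, np.int64(206)), (216, np.int64(203)), (217, np.int64(201))]
305 [(193, np.int64(70)), (194, np.int64(68)), (195, np.int64(70)), (196, np.int64(71)), (197, np.int64(72)), (198, np.int64(68)), (199, np.int64(73)), (200, np.int64(67)), (201, np.int64(61)), (202, np.int64(65)), (203, np.int64(96)), (204, np.int64(
[... 1272 characters left out ...]
(213, np.int64(169)), (214, np.int64(180)), (215, np.int64(187)), (216, np.int64(188)), (217, np.int64(193))]
345 [(193, np.int64(167)), (194, np.int64(166)), (195, np.int64(169)), (196, np.int64(169)), (197, np.int64(167)), (198, np.int64(157)), (199, np.int64(118)), (200, np.int64(92)), (201, np.int64(74)), (202, np.int64(73)), (203, np.int64(74)), (204, np.int64(71)), (205, np.int64(72)), (206, np.int64(70)), (207, np.int64(66)), (208, np.int64(61)), (209, np.int64(82)), (210, np.int64(156)), (211, np.int64(188)), (212, np.int64(191)), (213, np.int64(195)), (214, np.int64(203)), (215, np.int64(205)), (216, np.int64(205)), (217, np.int64(207))]
[ 362.6 -254.    66. ]
[ 446.5 -356.    66. ]
```

```bash
cat >> h.py <<'E'
def toolR(yaw,tilt=0):  # pointing down, tool x at azimuth yaw, then tilted by +tilt about tool y (deg)
    return Ro.from_euler("z",yaw,degrees=True)*Ro.from_euler("x",180,degrees=True)*Ro.from_euler("y",tilt,degrees=True)
def cur():
    s=ctrl.read_state(); return np.array(s["eef_pos"]),Ro.from_euler("xyz",s["tool_rot"]),s
def plan(P1,R1,n,claw,P0=None,R0=None):
    if P0 is None: P0,R0,_=cur()
    rv=(R0.inv()*R1).as_rotvec()/n; R=R0
    d=(np.array(P1)-P0)/n/1000
    print("from",P0.round(1),"rot/row deg",np.degrees(rv).round(2),"shift mm/row",np.linalg.norm(d)*1000)
    for k in range(n):
        print([*np.degrees(rv).round(1),*R.inv().apply(d).round(4),claw]); R=R*Ro.from_rotvec(rv)
    return np.array(P1),R1
E
python3 - <<'E'
from h import *
T,S=ctrl.calibration("top"),ctrl.calibration("side")
for p in((290,200.4),(305,203.3),(320,205.4),(335,208.3),(345,209.7)):print(onz(T,p,0).round(1))
plan([470,-60,260],toolR(-8),12,-1)
E
```

```text
[593.8  35.3   0. ]
[586.1 -11.7   0. ]
[580.9 -58.7   0. ]
[ 573.1 -105.8    0. ]
[ 569.6 -137.2    0. ]
from [ 206.7 -615.8  230.6] rot/row deg [-0.01  0.    2.21] shift mm/row 51.30947206644174
[np.float64(-0.0), np.float64(0.0), np.float64(2.2), np.float64(0.0355), np.float64(-0.0369), np.float64(-0.0024), -1]
[np.float64(-0.0), np.float64(0.0), np.float64(2.2), np.float64(0.0341), np.float64(-0.0383), np.float64(-0.0024), -1]
[np.float64(-0.0), np.float64(0.0), np.float64(2.2), np.float64(0.0326), np.float64(-0.0396), np.float64(-0.0024), -1]
[np.float64(-0.0), np.float64(0.0), np.float64(2.2), np.float64(0.031), np.float64(-0.0408), np.float64(-0.0024), -1]
[np.float64(-0.0), np.float64(0.0), np.float64(2.2), np.float64(0.0294), np.float64(-0.042), np.float64(-0.0024), -1]
[np.float64(-0.0), np.float64(0.0), np.float64(2.2), np.float64(0.0278), np.float64(-0.0431), np.float64(-0.0024), -1]
[np.float64(-0.0), np.float64(0.0), np.float64(2.2), np.float64(0.0261), np.float64(-0.0441), np.float64(-0.0024), -1]
[np.float64(-0.0), np.float64(0.0), np.float64(2.2), np.float64(0.0244), np.float64(-0.0451), np.float64(-0.0024), -1]
[np.float64(-0.0), np.float64(0.0), np.float64(2.2), np.float64(0.0226), np.float64(-0.046), np.float64(-0.0024), -1]
[np.float64(-0.0), np.float64(0.0), np.float64(2.2), np.float64(0.0208), np.float64(-0.0468), np.float64(-0.0024), -1]
[np.float64(-0.0), np.float64(0.0), np.float64(2.2), np.float64(0.019), np.float64(-0.0476), np.float64(-0.0024), -1]
[np.float64(-0.0), np.float64(0.0), np.float64(2.2), np.float64(0.0172), np.float64(-0.0483), np.float64(-0.0024), -1]
```

>>> carry_out(deltas=[0,0,2.2,0.0355,-0.037,-0.0024,-1,0,0,2.2,0.034,-0.0385,-0.0024,-1,0,0,2.2,0.0325,-0.0395,-0.0024,-1,0,0,2.2,0.031,-0.041,-0.0024,-1,0,0,2.2,0.0295,-0.042,-0.0024,-1,0,0,2.2,0.028,-0.043,-0.0024,-1,0,0,2.2,0.026,-0.044,-0.0024,-1,0,0,2.2,0.0245,-0.045,-0.0024,-1,0,0,2.2,0.0225,-0.046,-0.0024,-1,0,0,2.2,0.021,-0.047,-0.0024,-1,0,0,2.2,0.019,-0.0475,-0.0024,-1,0,0,2.2,0.017,-0.0485,-0.0024,-1])

```text
clock: 1.65
eef_pos: [469.8, -58.1, 260.2]
tool_rot: [3.141, -0.0, -0.138]
force: [0.8, -0.7, 0.4]
width: 85.1
gripper_force: 0.0
```

```bash
python3 - <<'E'
from h import *
c=ctrl.calibration("wrist");im=ctrl.get_image("wrist")
p,R,s=cur();print(p.round(1),R.as_euler("xyz",degrees=True).round(2),s["clock"],s["qpos"].round(2))
cv2.imwrite("pics/w1.png",im[:,:,::-1])
E
ls pics
```

```text
[473.2 -49.9 260.5] [-1.7968e+02 -1.7000e-01 -7.4500e+00] 1.7 [ 0.01  0.34  0.05  1.95 -0.03  0.84 -1.62]
crop1.png
side0.png
top0.png
w1.png
wrist0.png
```

View pics/w1.png

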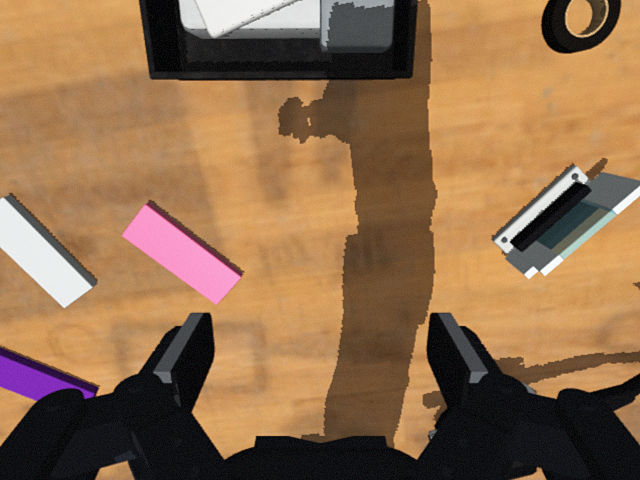

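Wrist view: the crate's near wall ends at row 79 (cols 152–412). The panel is at (45,250), the pink slab at (182,252), and the slide at (580,225) with its notch at (535,273).

Run:
```python
from h import *
c=ctrl.calibration("wrist");im=ctrl.get_image("wrist").astype(int)
T=ctrl.calibration("top")
p,R,s=cur();print(p.round(1),R.as_euler("xyz",degrees=True).round(2))
def edge(x):
    col=im[40:110,x].max(1);d=np.diff(col);i=np.argmax(d);return 40+i+.5
e=[(x,edge(x)) for x in range(165,400,20)];print(e)
b=np.array([onz(c,q,0) for q in e]);k=np.polyfit(b[:,1],b[:,0],1);print("base x=%.3f*y+%.1f"%tuple(k),np.ptp(b[:,0]-np.polyval(k,b[:,1])),b[0].round(),b[-1].round(),"normal az",-np.degrees(np.arctan(k[0])))
for q in((121,235),(149,202),(242,276),(216,304)):print("pink",onz(c,q,12).round())
# slide ends top-edge in wrist, triangulate with top
for w,t in(((530,277),(386,276.5)),):print("slide notch-end",tri(c,w,T,t),onz(c,w,66).round(1))
# rim height: inner rim/outer
g=im[50:90,290].max(1);print(g.tolist())
plan([430,255,170],toolR(27),9,-1)
```

```text
[471.8 -53.2 260.2] [-1.7981e+02 -1.0000e-01 -7.3100e+00]
[(165, np.float64(81.5)), (185, np.float64(81.5)), (205, np.float64(82.5)), (225, np.float64(82.5)), (245, np.float64(82.5)), (265, np.float64(82.5)), (285, np.float64(83.5)), (305, np.float64(83.5)), (325, np.float64(83.5)), (345, np.float64(83.5)), (365, np.float64(83.5)), (385, np.float64(83.5))]
base x=0.140*y+586.9 0.9497974661380795 [600.  90.   0.] [ 570. -126.    0.] normal az -7.988039710810154
pink [452. 175.  12.]
pink [485. 134.  12.]
pink [387.  52.  12.]
pink [355.  90.  12.]
slide notch-end (array([ 362.42239577, -256.8884836 ,   44.48084071]), np.float64(3.9458590976633507)) [ 373.2 -243.5   66. ]
[34, 31, 28, 38, 28, 32, 31, 32, 37, 30, 31, 33, 36, 34, 27, 26, 20, 15, 9, 24, 20, 14, 10, 16, 19, 32, 33, 36, 45, 30, 29, 25, 21, 91, 173, 170, 161, 167, 168, 169]
from [471.8 -53.2 260.2] rot/row deg [-0.02 -0.02 -3.81] shift mm/row 35.97976004920161
[np.float64(-0.0), np.float64(-0.0), np.float64(-3.8), np.float64(-0.009), np.float64(-0.0333), np.float64(0.0101), -1]
[np.float64(-0.0), np.float64(-0.0), np.float64
[... 212 characters left out ...]
, np.float64(-0.0), np.float64(-3.8), np.float64(-0.0022), np.float64(-0.0345), np.float64(0.0101), -1]
[np.float64(-0.0), np.float64(-0.0), np.float64(-3.8), np.float64(0.0001), np.float64(-0.0345), np.float64(0.0101), -1]
[np.float64(-0.0), np.float64(-0.0), np.float64(-3.8), np.float64(0.0024), np.float64(-0.0345), np.float64(0.0101), -1]
[np.float64(-0.0), np.float64(-0.0), np.float64(-3.8), np.float64(0.0047), np.float64(-0.0342), np.float64(0.0101), -1]
[np.float64(-0.0), np.float64(-0.0), np.float64(-3.8), np.float64(0.007), np.float64(-0.0338), np.float64(0.0101), -1]
[np.float64(-0.0), np.float64(-0.0), np.float64(-3.8), np.float64(0.0092), np.float64(-0.0333), np.float64(0.01), -1]
```

>>> carry_out(deltas=[0,0,-3.8,-0.009,-0.0333,0.01,-1,0,0,-3.8,-0.0067,-0.034,0.01,-1,0,0,-3.8,-0.0045,-0.0342,0.01,-1,0,0,-3.8,-0.0022,-0.0345,0.01,-1,0,0,-3.8,0,-0.0345,0.01,-1,0,0,-3.8,0.0024,-0.0345,0.01,-1,0,0,-3.8,0.0047,-0.0342,0.01,-1,0,0,-3.8,0.007,-0.0338,0.01,-1,0,0,-3.8,0.009,-0.0333,0.01,-1,0,0,0,0,0,0,-1,0,0,0,0,0,0,-1])

```text
clock: 3.12
eef_pos: [430.4, 247.5, 170.0]
tool_rot: [3.141, 0.001, 0.459]
force: [-0.1, -0.3, -0.6]
width: 85.5
gripper_force: 0.0
```

Run:
```python
from h import *
c=ctrl.calibration("wrist");im=ctrl.get_image("wrist");cv2.imwrite("pics/w2.png",im[:,:,::-1])
p,R,s=cur();print(p.round(1),R.as_euler("xyz",degrees=True).round(2))
b,_=rect(im,(120,0,520,400),lambda a:a.min(2)>150);print(b.round().tolist())
w=np.array([onz(c,q,12) for q in b]);print(w.round(1),w.mean(0).round(1));e=[w[1]-w[0],w[2]-w[1]];print([np.linalg.norm(v).round(1) for v in e],[np.degrees(np.arctan2(v[1],v[0])).round(1) for v in e])
T=ctrl.calibration("top");print(proj(T,w.mean(0)))
```

```text
[430.6 247.2 170.2] [1.7994e+02 3.0000e-02 2.6230e+01]
[[270.0, 107.0], [333.0, 107.0], [333.0, 265.0], [270.0, 265.0]]
[[487.7 318.2  12. ]
 [508.7 275.6  12. ]
 [393.2 216.9  12. ]
 [369.  265.9  12. ]] [439.6 269.2  12. ]
[np.float64(47.5), np.float64(129.6)] [np.float64(-63.7), np.float64(-153.1)]
[211.57959287 247.03303824]
```

View pics/w2.png

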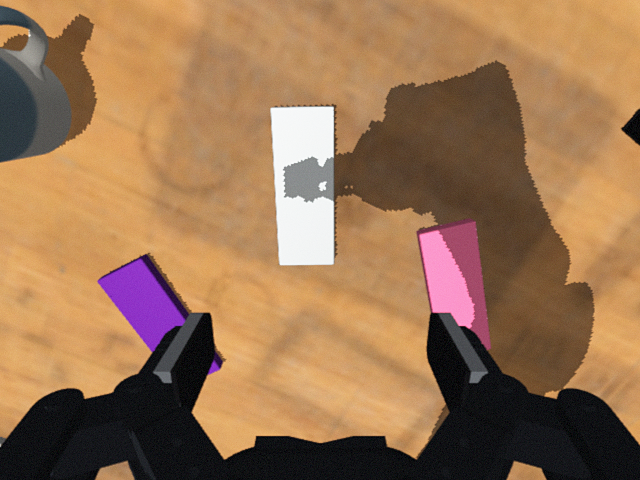

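Wrist view 2: the white panel's corners are at (272,107), (336,106), (333,265) and (280,265). It is plain and clear of the purple slab (160,310) and the pink one (455,280), so it is the right one.

>>> carry_out(deltas=[0,0,-0.6,0.009,-0.0065,0.02,-1,0,0,0,0.0092,-0.0065,0.025,-1,0,0,0,0,0,0.03,-1,0,0,0,0,0,0.03,-1,0,0,0,0,0,0.03,-1,0,0,0,0,0,0.02,-1,0,0,0,0,0,0.012,-1,0,0,0,0,0,0,-1,0,0,0,0,0,0,-1])

```text
clock: 4.3
eef_pos: [441.4, 268.6, 3.9]
tool_rot: [3.142, -0.001, 0.47]
force: [0.6, -0.5, 0.4]
width: 85.7
gripper_force: 0.0
```

Run:
```python
from h import *
im=ctrl.get_image("wrist");cv2.imwrite("pics/w3.png",im[:,:,::-1])
p,R,s=cur();print(p.round(1),R.as_euler("xyz",degrees=True).round(2),s["force"].round(1))
```

```text
[441.4 268.7   4. ] [-1.7999e+02 -9.0000e-02  2.6930e+01] [-0.2  0.3  0.9]
```

View pics/w3.png

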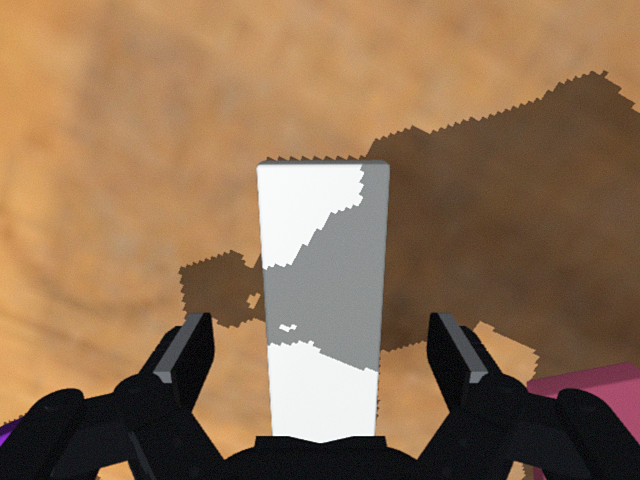

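Wrist view 3: the panel is centred between the fingers (its edges at cols 265–380, fingers at 210 and 430). Descending a little and closing.

>>> carry_out(deltas=[0,0,0,0,0,0.004,-1,0,0,0,0,0,0,1,0,0,0,0,0,0,1,0,0,0,0,0,0,1,0,0,0,0,0,0,1,0,0,0,0,0,0,1])

```text
clock: 5.1
eef_pos: [440.8, 268.5, -0.4]
tool_rot: [3.141, -0.0, 0.47]
force: [-0.3, -0.6, 4.9]
width: 46.4
gripper_force: 62.0
```

Run:
```python
from h import *
p,R,s=cur()
P,R1=plan([440.8,268.5,130],R,4,1)
P,R1=plan([535,-38.5,130],toolR(-8,48),11,1,P,R1)
```

```text
from [ 4.408e+02  2.685e+02 -4.000e-01] rot/row deg [0. 0. 0.] shift mm/row 32.59082358178486
[np.float64(0.0), np.float64(0.0), np.float64(0.0), np.float64(0.0), np.float64(0.0), np.float64(-0.0326), 1]
[np.float64(0.0), np.float64(0.0), np.float64(0.0), np.float64(0.0), np.float64(0.0), np.float64(-0.0326), 1]
[np.float64(0.0), np.float64(0.0), np.float64(0.0), np.float64(0.0), np.float64(0.0), np.float64(-0.0326), 1]
[np.float64(0.0), np.float64(0.0), np.float64(0.0), np.float64(0.0), np.float64(0.0), np.float64(-0.0326), 1]
from [440.8 268.5 130. ] rot/row deg [-1.33  4.22  2.99] shift mm/row 29.19337635732626
[np.float64(-1.3), np.float64(4.2), np.float64(3.0), np.float64(-0.005), np.float64(0.0288), np.float64(0.0), 1]
[np.float64(-1.3), np.float64(4.2), np.float64(3.0), np.float64(-0.0035), np.float64(0.029), np.float64(0.0004), 1]
[np.float64(-1.3), np.float64(4.2), np.float64(3.0), np.float64(-0.002), np.float64(0.0291), np.float64(0.0008), 1]
[np.float64(-1.3), np.float64(4.2), np.float64(3.0), np.float64(-0.0006), np.float64(0.0292), np.float64(0.0014), 1]
[np.float64(-1.3), np.float64(4.2), np.float64(3.0), np.float64(0.0008), np.float64(0.0291), np.float64(0.0021), 1]
[np.float64(-1.3), np.float64(4.2), np.float64(3.0), np.float64(0.0021), np.float64(0.029), np.float64(0.0029), 1]
[np.float64(-1.3), np.float64(4.2), np.float64(3.0), np.float64(0.0034), np.float64(0.0288), np.float64(0.0037), 1]
[np.float64(-1.3), np.float64(4.2), np.float64(3.0), np.float64(0.0046), np.float64(0.0285), np.float64(0.0047), 1]
[np.float64(-1.3), np.float64(4.2), np.float64(3.0), np.float64(0.0056), np.float64(0.0281), np.float64(0.0057), 1]
[np.float64(-1.3), np.float64(4.2), np.float64(3.0), np.float64(0.0066), np.float64(0.0276), np.float64(0.0068), 1]
[np.float64(-1.3), np.float64(4.2), np.float64(3.0), np.float64(0.0075), np.float64(0.0271), np.float64(0.008), 1]
```

>>> carry_out(deltas=[0,0,0,0,0,-0.032,1,0,0,0,0,0,-0.033,1,0,0,0,0,0,-0.033,1,0,0,0,0,0,-0.033,1,0,0,0,0,0,0,1])

```text
clock: 5.72
eef_pos: [442.0, 269.4, 132.2]
tool_rot: [-3.141, -0.005, 0.47]
force: [0.8, -0.4, -1.5]
width: 46.4
gripper_force: 62.6
```

>>> carry_out(deltas=[-1.33,4.2,3.0,-0.005,0.029,0,1,-1.33,4.2,3.0,-0.0035,0.029,0.0004,1,-1.33,4.2,3.0,-0.002,0.029,0.0008,1,-1.33,4.2,3.0,-0.0006,0.029,0.0014,1,-1.33,4.2,3.0,0.0008,0.029,0.0021,1,-1.33,4.2,3.0,0.0021,0.029,0.0029,1,-1.33,4.2,3.0,0.0034,0.0288,0.0037,1,-1.33,4.2,3.0,0.0046,0.0285,0.0047,1,-1.33,4.2,3.0,0.0056,0.028,0.0057,1,-1.33,4.2,3.0,0.0066,0.0276,0.0068,1,-1.33,4.2,3.0,0.0075,0.027,0.008,1,0,0,0,0,0,0,1])

```text
clock: 7.22
eef_pos: [586.0, -4.6, 246.6]
tool_rot: [3.033, -0.541, -0.009]
force: [-0.5, 0.7, -1.7]
width: 46.0
gripper_force: 62.5
```

Run:
```python
from h import *
im=ctrl.get_image("wrist");s_=ctrl.get_image("side")
p,R,s=cur();print(p.round(1),s["width"],s["force"].round(1),s["qpos"].round(2),"toolz",R.apply([0,0,1]).round(3),"y",R.apply([0,1,0]).round(3))
cv2.imwrite("pics/m4.png",np.hstack([cv2.resize(im,(480,360)),cv2.resize(s_[190:310,280:387],(320,360))])[:,:,::-1])
plan([564,-42.5,52],toolR(-8,48),6,1)
```

```text
[585.   -1.8 245.4] 46.21898238753624 [-0.1 -0.7 -1.2] [-0.1   0.35 -0.08  2.19  1.24  0.23 -2.94] toolz [ 0.509 -0.11  -0.853] y [-0.06  -0.994  0.092]
from [585.   -1.8 245.4] rot/row deg [0.2  2.79 1.15] shift mm/row 33.12972050409184
[np.float64(0.2), np.float64(2.8), np.float64(1.1), np.float64(-0.0195), np.float64(0.004), np.float64(0.0265), 1]
[np.float64(0.2), np.float64(2.8), np.float64(1.1), np.float64(-0.0207), np.float64(0.0045), np.float64(0.0255), 1]
[np.float64(0.2), np.float64(2.8), np.float64(1.1), np.float64(-0.0218), np.float64(0.005), np.float64(0.0244), 1]
[np.float64(0.2), np.float64(2.8), np.float64(1.1), np.float64(-0.0229), np.float64(0.0055), np.float64(0.0233), 1]
[np.float64(0.2), np.float64(2.8), np.float64(1.1), np.float64(-0.0239), np.float64(0.0061), np.float64(0.0222), 1]
[np.float64(0.2), np.float64(2.8), np.float64(1.1), np.float64(-0.0248), np.float64(0.0066), np.float64(0.0209), 1]
```

View pics/m4.png

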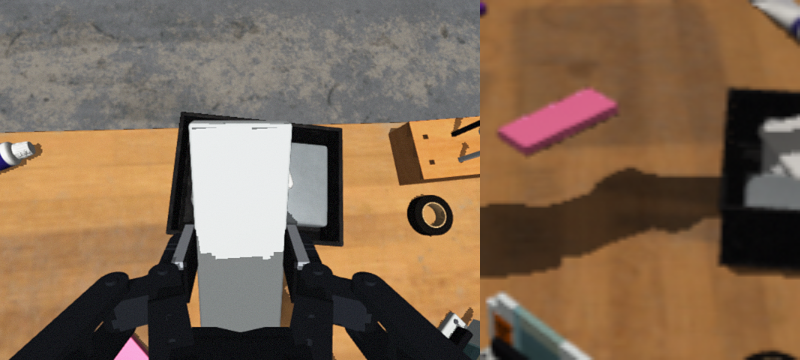

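Picture 4 shows the panel firmly held. The arm hit joint limits (q6 = 0.23, q7 = -2.94), so this wrist branch cannot tilt outward enough. I'll fit a small kinematic model from the recorded states to choose a reachable grasp.

```bash
cat > kin.py <<'E'
import numpy as np, itertools
from scipy.optimize import least_squares
from scipy.spatial.transform import Rotation as Ro
LO=np.array([-3.06,-.37,-1.25,.18,-1.1,.23,-2.94])+.03; HI=np.array([3.06,2.12,1.32,2.47,4.24,1.98,2.94])-.03
PAR=[346,548,390,346]; SG=(1,1,1,1)
def fk(q,par=None,sg=None):
    h,l1,l2,lt=PAR if par is None else par; s1,s3,s5,s7=SG if sg is None else sg
    z=lambda a:Ro.from_euler("z",a); y=lambda a:Ro.from_euler("y",a)
    R=z(s1*q[0])*y(q[1]); p=np.array([0,0,h])+R.apply([0,0,l1])
    R=R*z(s3*q[2])*y(q[3]); p=p+R.apply([0,0,l2])
    R=R*z(s5*q[4])*y(q[5]); p=p+R.apply([0,0,lt])
    return p,R*z(s7*q[6])*z(-np.pi/2)
def ik(P,R,q0,w=.03):
    def f(q):
        p,r=fk(q); return np.r_[(p-P)/100,(r.inv()*R).as_rotvec()*3,w*(q-q0)]
    s=least_squares(f,np.clip(q0,LO,HI),bounds=(LO-1e-6,HI+1e-6)); p,r=fk(s.x)
    return s.x,np.linalg.norm(p-P),np.degrees((r.inv()*R).magnitude())
def follow(P0,R0,P1,R1,q,n=12):
    rv=(R0.inv()*R1).as_rotvec()
    for k in range(1,n+1):
        t=k/n; q,e,a=ik(P0+(np.array(P1)-P0)*t,R0*Ro.from_rotvec(rv*t),q)
        if e>3 or a>1: print("  off",k,round(e,1),round(a,1),q.round(2)); 
    print("end",q.round(2),round(e,1),round(a,1)); return q
E
python3 - <<'E'
from h import *; import kin
from kin import *
p,R,s=cur()
D=[(np.array([1.18119728,.62937121,.03843134,1.51837262,-.02701113,.99625614,-.02002492]),np.array([206.65,-615.63,230.37]),Ro.from_euler("xyz",[-3.1397,0,.323777])),(s["qpos"],p,R)]
best=[]
for sg in itertools.product((1,-1),repeat=4):
    def f(x): 
        o=[]
        for q,P,r in D:
            a,b=fk(q,x,sg); o+=[*(a-P)/100,*((b.inv()*r).as_rotvec()*3)]
        return np.array(o)
    z=least_squares(f,[346,548,390,346]); best.append((z.cost,sg,z.x.round(1)))
for b in sorted(best,key=lambda b:b[0])[:3]:print(b)
print(s["qpos"].round(3).tolist())
E
```

```text
(np.float64(13.342219076747845), (1, 1, 1, 1), array([ 2805.2, -1098.2,   229.4,  1565.6]))
(np.float64(14.333556384629754), (1, 1, 1, -1), array([ 2805.2, -1098.2,   229.4,  1565.6]))
(np.float64(16.441748515623797), (1, -1, 1, 1), array([ 2593.9, -1047.3,   269.8,  1364.9]))
[-0.099, 0.354, -0.077, 2.193, 1.238, 0.232, -2.941]
```

```bash
sed -i 's|\*z(-np.pi/2)|*z(par[4] if par is not None else PAR[4])|; s|h,l1,l2,lt=PAR if par is None else par|h,l1,l2,lt=(PAR if par is None else par)[:4]|; s|PAR=\[346,548,390,346\]|PAR=[346,548,390,346,np.pi/2]|' kin.py
cat > fit.py <<'E'
from h import *; from kin import *
p,R,s=cur()
D=[(np.array([1.18119728,.62937121,.03843134,1.51837262,-.02701113,.99625614,-.02002492]),np.array([206.65,-615.63,230.37]),Ro.from_euler("xyz",[-3.1397,0,.323777])),
([ .01,.34,.05,1.95,-.03,.84,-1.62],np.array([473.2,-49.9,260.5]),Ro.from_euler("xyz",[-179.68,-.17,-7.45],degrees=True)),(s["qpos"],p,R)]
best=[]
for sg in itertools.product((1,-1),repeat=4):
    def f(x): 
        o=[]
        for q,P,r in D:
            a,b=fk(q,x,sg); o+=[*(a-P)/100,*((b.inv()*r).as_rotvec()*3)]
        return np.array(o)
    z=least_squares(f,[346,548,390,346,np.pi/2]); best.append((z.cost,sg,z.x.round(3).tolist(),f(z.x)))
for b in sorted(best,key=lambda b:b[0])[:2]:print(b[:3],b[3].round(2))
E
python3 fit.py
```

```text
(np.float64(0.11539532363215166), (-1, -1, -1, -1), [375.156, 543.432, 386.063, 373.718, 1.572]) [ 0.24  0.16 -0.    0.    0.   -0.    0.03  0.29 -0.01 -0.   -0.03  0.01
  0.05  0.25  0.01 -0.   -0.   -0.  ]
(np.float64(0.8369329305666257), (-1, 1, -1, -1), [137.063, 665.572, 329.926, 279.771, 1.592]) [ 0.7   0.08 -0.15 -0.01 -0.13  0.12 -0.    0.72  0.07 -0.1  -0.01  0.23
 -0.33 -0.41  0.07  0.36  0.01 -0.35]
```

```bash
sed -i 's|p=np.array(\[0,0,h\])+R.apply(\[0,0,l1\])|X=PAR if par is None else par; p=np.array([0,0,h])+R.apply([0,X[5],l1])|; s|346,np.pi/2\]|346,np.pi/2,-27]|; s|SG=(1,1,1,1)|SG=(-1,-1,-1,-1)|' kin.py fit.py
python3 fit.py | head -1
```

```text
(np.float64(0.0011069928164439643), (-1, -1, -1, -1), [337.484, 559.629, 379.565, 354.0, 1.572, -28.14]) [-0.01  0.01 -0.01  0.    0.   -0.    0.03  0.01  0.01 -0.   -0.03  0.01
```

```bash
sed -i 's|^PAR=.*;|PAR=[337.5,559.6,379.6,354.0,1.572,-28.1];|' kin.py
python3 - <<'E'
from h import *; from kin import *
rng=np.random.default_rng(0)
def search(P,R,n=25):
    out=[]
    for _ in range(n):
        q,e,a=ik(np.array(P),R,rng.uniform(LO,HI),w=.001)
        if e<2 and a<1: out.append(q)
    return out
u=np.array([np.cos(np.radians(-8)),np.sin(np.radians(-8)),0])
C=np.array([581.7,-45,0])-20.9*u+[0,0,46.8]
for yaw,sg in((-8,1),(172,-1)):
    for t in(0,10,20,30,40,46):
        o=search(C,toolR(yaw,sg*t)); print("place",yaw,t,len(o),*[q.round(2).tolist() for q in sorted(o,key=lambda q:abs(q[2]))[:2]])
# final: slide slope 38, tool y up(+1)/down(-1), heading az
for sgn in(1,-1):
  for hd in(0,-45,-90,45,90):
    h=np.array([np.cos(np.radians(hd)),np.sin(np.radians(hd)),0]); b=np.radians(38)
    tz=h*np.cos(b)+[0,0,-np.sin(b)]; ty=sgn*(h*np.sin(b)+np.array([0,0,np.cos(b)])); R=Ro.from_matrix(np.c_[np.cross(ty,tz),ty,tz])
    right=np.array([h[1],-h[0],0])
    P=np.array([560,-42,157])-47.5*right
    o=search(P,R); print("final",sgn,hd,len(o),*[q.round(2).tolist() for q in sorted(o,key=lambda q:abs(q[2]))[:1]])
E
```

```text
place -8 0 13 [-0.04, 0.77, 0.1, 1.91, -0.15, 0.47, -1.54] [0.1, 0.78, -0.12, 1.89, 0.18, 0.48, -1.86]
place -8 10 10 [0.18, 0.75, -0.25, 2.06, 0.85, 0.26, -2.52] [0.18, 0.75, -0.25, 2.06, 0.85, 0.26, -2.52]
place -8 20 14 [0.15, 0.75, -0.23, 2.22, 2.25, 0.26, 2.35] [0.15, 0.75, -0.23, 2.22, 2.25, 0.26, 2.35]
place -8 30 11 [-0.1, 0.79, 0.11, 2.39, 3.12, 0.55, 1.41] [0.14, 0.8, -0.25, 2.37, 2.7, 0.59, 1.89]
place -8 40 0
place -8 46 0
place 172 0 13 [0.02, 0.77, 0.01, 1.9, -0.01, 0.47, 1.47] [0.22, 0.8, -0.3, 1.89, 0.44, 0.53, 1.05]
place 172 10 13 [0.18, 0.75, -0.25, 2.06, 0.85, 0.26, 0.62] [0.18, 0.75, -0.25, 2.06, 0.85, 0.26, 0.62]
place 172 20 9 [0.15, 0.75, -0.23, 2.22, 2.25, 0.26, -0.79] [-0.24, 0.76, 0.35, 2.25, 3.91, 0.26, -2.52]
place 172 30 16 [0.03, 0.79, -0.09, 2.38, 2.87, 0.56, -1.46] [-0.15, 0.79, 0.18, 2.39, 3.2, 0.55, -1.82]
place 172 40 0
place 172 46 0
final 1 0 0
final 1 -45 23 [-0.39, 0.75, -0.18, 2.23, 1.71, 0.99, -2.91]
final 1 -90 13 [-0.45, 0.89, 0.05, 1.65, 0.84, 1.21, -2.54]
final 1 45 6 [0.95, 0.86, -0.71, 2.34, 4.2, 0.4, -2.91]
final 1 90 11 [0.21, 0.91, 0.52, 1.81, -1.04, 1.49, 2.91]
final -1 0 0
final -1 -45 14 [-0.53, 0.74, 0.04, 2.24, 1.73, 0.85, 0.19]
final -1 -90 17 [-0.41, 0.89, -0.01, 1.64, 0.87, 1.24, 0.58]
final -1 45 5 [0.95, 0.85, -0.7, 2.34, 4.21, 0.41, 0.22]
final -1 90 12 [0.5, 0.85, 0.03, 1.79, -0.84, 1.22, -0.45]
```

Run:
```python
from h import *; from kin import *
p,R,s=cur(); q=s["qpos"]
A=np.array([430,250,150.]); R0=toolR(27)
q1=follow(p,R,A,R0,q)
q2=follow(A,R0,A,toolR(27,-44),q1); q3=follow(A,toolR(27,-44),A-[0,0,142],toolR(27,-44),q2)
u=np.array([np.cos(np.radians(-8)),np.sin(np.radians(-8)),0])
C=np.array([581.7,-45,0])-22*u+[0,0,46]
B=C-40*u+[0,0,70]
q4=follow(A,toolR(27,-44),B,toolR(-8,1),q2); q5=follow(B,toolR(-8,1),C,toolR(-8,1),q4)
plan(A,R0,12,1)
```

```text
end [-0.13  0.64 -0.69  1.98  0.61  0.73 -2.29] 0.0 0.0
end [-0.24  1.06 -0.66  1.31  0.32  1.68 -2.03] 0.0 0.0
end [-0.26  1.25 -0.61  1.31  0.4   1.51 -2.02] 0.0 0.0
end [ 0.35  0.67 -0.51  1.97  0.55  0.62 -2.23] 0.0 0.0
end [ 0.29  0.81 -0.43  1.9   0.62  0.54 -2.27] 0.0 0.0
from [585.   -1.8 245.4] rot/row deg [ 1.1  -2.4  -2.35] shift mm/row 25.888844428535133
[np.float64(1.1), np.float64(-2.4), np.float64(-2.4), np.float64(-0.0153), np.float64(-0.0208), np.float64(-0.0021), 1]
[np.float64(1.1), np.float64(-2.4), np.float64(-2.4), np.float64(-0.0145), np.float64(-0.0215), np.float64(-0.0011), 1]
[np.float64(1.1), np.float64(-2.4), np.float64(-2.4), np.float64(-0.0136), np.float64(-0.022), np.float64(-0.0001), 1]
[np.float64(1.1), np.float64(-2.4), np.float64(-2.4), np.float64(-0.0127), np.float64(-0.0226), np.float64(0.0009), 1]
[np.float64(1.1), np.float64(-2.4), np.float64(-2.4), np.float64(-0.0117), np.float64(-0.023), np.float64(0.0019), 1]
[np.float64(1.1), np.float64(-2.4), np.float64(-2.4), np.float64(-0.0106), np.float64(-0.0235), np.float64(0.0028), 1]
[np.float64(1.1), np.float64(-2.4), np.float64(-2.4), np.float64(-0.0095), np.float64(-0.0238), np.float64(0.0037), 1]
[np.float64(1.1), np.float64(-2.4), np.float64(-2.4), np.float64(-0.0083), np.float64(-0.0241), np.float64(0.0045), 1]
[np.float64(1.1), np.float64(-2.4), np.float64(-2.4), np.float64(-0.0071), np.float64(-0.0243), np.float64(0.0053), 1]
[np.float64(1.1), np.float64(-2.4), np.float64(-2.4), np.float64(-0.0059), np.float64(-0.0245), np.float64(0.006), 1]
[np.float64(1.1), np.float64(-2.4), np.float64(-2.4), np.float64(-0.0046), np.float64(-0.0246), np.float64(0.0067), 1]
[np.float64(1.1), np.float64(-2.4), np.float64(-2.4), np.float64(-0.0033), np.float64(-0.0246), np.float64(0.0074), 1]
```

>>> carry_out(deltas=[1.1,-2.4,-2.4,-0.0153,-0.021,-0.002,1,1.1,-2.4,-2.4,-0.0145,-0.0215,-0.001,1,1.1,-2.4,-2.4,-0.0136,-0.022,0,1,1.1,-2.4,-2.4,-0.0127,-0.0226,0.001,1,1.1,-2.4,-2.4,-0.0117,-0.023,0.002,1,1.1,-2.4,-2.4,-0.0106,-0.0235,0.0028,1,1.1,-2.4,-2.4,-0.0095,-0.0238,0.0037,1,1.1,-2.4,-2.4,-0.0083,-0.024,0.0045,1,1.1,-2.4,-2.4,-0.007,-0.0243,0.0053,1,1.1,-2.4,-2.4,-0.006,-0.0245,0.006,1,1.1,-2.4,-2.4,-0.0046,-0.0246,0.0067,1,1.1,-2.4,-2.4,-0.0033,-0.0246,0.0074,1])

```text
clock: 8.82
eef_pos: [428.9, 250.2, 148.7]
tool_rot: [3.138, 0.002, 0.483]
force: [0.5, 0.3, -1.1]
width: 46.3
gripper_force: 62.5
```

Run:
```python
from h import *
p,R,s=cur();print(s["qpos"].round(2),R.as_euler("xyz",degrees=True).round(2))
plan([430,250,60],toolR(27),4,1)
```

```text
[-0.13  0.62 -0.68  2.01  0.59  0.72 -2.27] [1.7981e+02 1.1000e-01 2.7690e+01]
from [428.9 250.2 148.7] rot/row deg [0.05 0.03 0.17] shift mm/row 22.168361887863917
[np.float64(0.0), np.float64(0.0), np.float64(0.2), np.float64(0.0003), np.float64(0.0001), np.float64(0.0222), 1]
[np.float64(0.0), np.float64(0.0), np.float64(0.2), np.float64(0.0003), np.float64(0.0001), np.float64(0.0222), 1]
[np.float64(0.0), np.float64(0.0), np.float64(0.2), np.float64(0.0002), np.float64(0.0001), np.float64(0.0222), 1]
[np.float64(0.0), np.float64(0.0), np.float64(0.2), np.float64(0.0002), np.float64(0.0002), np.float64(0.0222), 1]
```

>>> carry_out(deltas=[0,0,0.2,0,0,0.03,1,0,0,0.2,0,0,0.035,1,0,0,0.2,0,0,0.035,1,0,0,0,0,0,0.03,1,0,0,0,0,0,0.012,1,0,0,0,0,0,0.005,1,0,0,0,0,0,0,1])

```text
clock: 9.7
eef_pos: [431.2, 248.9, 3.2]
tool_rot: [3.137, -0.002, 0.47]
force: [0.8, 0.3, -2.0]
width: 46.3
gripper_force: 62.5
```

>>> carry_out(deltas=[0,0,0,0,0,0.002,1,0,0,0,0,0,0.001,1,0,0,0,0,0,0,1])

```text
clock: 10.07
eef_pos: [431.4, 248.4, 0.1]
tool_rot: [3.137, -0.002, 0.469]
force: [-0.2, 0.2, -2.3]
width: 46.2
gripper_force: 62.5
```

>>> carry_out(deltas=[0,0,0,0,0,0,-1,0,0,0,0,0,0,-1,0,0,0,0,0,0,-1,0,0,0,0,0,-0.02,-1,0,0,0,0,0,-0.03,-1,0,0,0,0,0,-0.02,-1,0,-8.8,0,0,0,0,-0.35,0,-8.8,0,0,0,0,-0.35,0,-8.8,0,0,0,0,-0.35,0,-8.8,0,0,0,0,-0.35,0,-8.8,0,0,0,0,-0.35,0,0,0,0,0,0,-0.35])

```text
clock: 11.58
eef_pos: [430.8, 248.7, 66.6]
tool_rot: [3.135, 0.77, 0.463]
force: [-0.1, -0.7, -0.1]
width: 57.4
gripper_force: 0.0
```

Run:
```python
from h import *
c=ctrl.calibration("wrist");im=ctrl.get_image("wrist");cv2.imwrite("pics/w5.png",im[:,:,::-1])
T=ctrl.calibration("top");t=ctrl.get_image("top")
p,R,s=cur();print(p.round(1),s["qpos"].round(2),s["width"])
print("x",R.apply([1,0,0]).round(3),"y",R.apply([0,1,0]).round(3),"z",R.apply([0,0,1]).round(3))
plan([431.4,248.4,20],toolR(27,-44),3,-.35)
```

```text
[430.4 248.7  69.6] [-0.24  1.14 -0.64  1.35  0.36  1.57 -2.04] 57.92968244935932
x [ 0.644  0.323 -0.693] y [ 0.452 -0.892  0.005] z [-0.617 -0.317 -0.721]
from [430.4 248.7  69.6] rot/row deg [ 0.04 -0.04 -0.08] shift mm/row 16.53790300236029
[np.float64(0.0), np.float64(-0.0), np.float64(-0.1), np.float64(0.0116), np.float64(0.0002), np.float64(0.0117), -0.35]
[np.float64(0.0), np.float64(-0.0), np.float64(-0.1), np.float64(0.0117), np.float64(0.0002), np.float64(0.0117), -0.35]
[np.float64(0.0), np.float64(-0.0), np.float64(-0.1), np.float64(0.0117), np.float64(0.0002), np.float64(0.0117), -0.35]
```

View pics/w5.png

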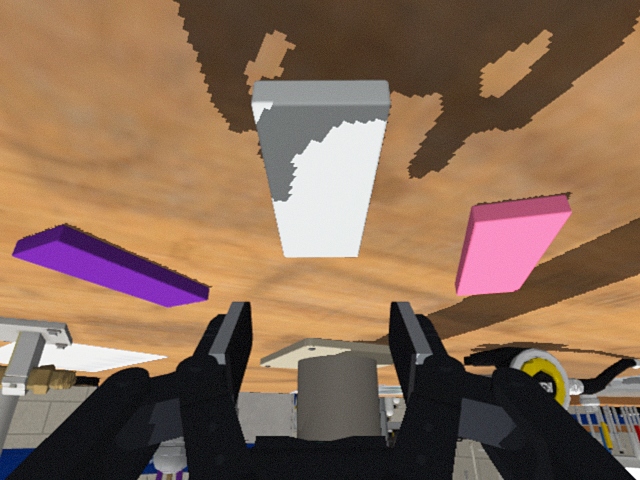

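Wrist view 5: the panel lies undisturbed at (320,170), in line with the fingers (cols 250–400). Descending.

>>> carry_out(deltas=[0,0,0,0.0115,0.0002,0.0117,-0.35,0,0,0,0.0115,0.0002,0.0117,-0.35,0,0,0,0.0115,0.0002,0.0117,-0.35,0,0,0,0.0035,0,0.0035,-0.35,0,0,0,0,0,0,-0.35,0,0,0,0,0,0,-0.35])

```text
clock: 12.42
eef_pos: [432.1, 248.5, 16.0]
tool_rot: [3.135, 0.766, 0.465]
force: [-0.4, 0.0, -0.5]
width: 57.8
gripper_force: 0.0
```

>>> carry_out(deltas=[0,0,0,0.002,0,0.002,-0.35,0,0,0,0.002,0,0.002,-0.35,0,0,0,0.001,0,0.001,-0.35,0,0,0,0,0,0,-0.35])

```text
clock: 12.92
eef_pos: [431.9, 248.1, 8.5]
tool_rot: [3.135, 0.767, 0.464]
force: [-0.2, 0.1, -0.4]
width: 57.7
gripper_force: 0.0
```

>>> carry_out(deltas=[0,0,0,0.0015,0,0.0015,-0.35,0,0,0,0,0,0,-0.35,0,0,0,0,0,0,1,0,0,0,0,0,0,1,0,0,0,0,0,0,1,0,0,0,0,0,0,1])

```text
clock: 13.68
eef_pos: [432.4, 248.5, 6.8]
tool_rot: [3.135, 0.766, 0.464]
force: [2.7, 1.9, 3.9]
width: 45.7
gripper_force: 61.9
```

Run:
```python
from h import *; from kin import *
p,R,s=cur();print(p.round(1),s["qpos"].round(2),s["width"],s["force"].round(1))
A=p+[0,0,124]
u=np.array([np.cos(np.radians(-8)),np.sin(np.radians(-8)),0])
# TCP relative to panel underside centre (431.4,248.4,0) in panel frame (x along 27deg)
print("tcp z above underside",p[2])
C=np.array([581.7,-45,0])-22*u+[0,0,46]; B=C-40*u+[0,0,80]
q=follow(p,R,A,R,s["qpos"],4); q=follow(A,R,B,toolR(-8,1),q)
plan(A,R,5,1); plan(B,toolR(-8,1),12,1,A,R)
```

```text
[432.4 248.5   6.8] [-0.25  1.23 -0.62  1.33  0.4   1.5  -2.03] 45.723751142063065 [2.7 1.9 3.9]
tcp z above underside 6.841374829109553
end [-0.24  1.09 -0.66  1.31  0.33  1.66 -2.03] 0.0 0.0
end [ 0.36  0.66 -0.52  1.96  0.54  0.64 -2.22] 0.0 0.0
from [432.4 248.5   6.8] rot/row deg [0. 0. 0.] shift mm/row 24.8
[np.float64(0.0), np.float64(0.0), np.float64(0.0), np.float64(-0.0172), np.float64(0.0001), np.float64(-0.0179), 1]
[np.float64(0.0), np.float64(0.0), np.float64(0.0), np.float64(-0.0172), np.float64(0.0001), np.float64(-0.0179), 1]
[np.float64(0.0), np.float64(0.0), np.float64(0.0), np.float64(-0.0172), np.float64(0.0001), np.float64(-0.0179), 1]
[np.float64(0.0), np.float64(0.0), np.float64(0.0), np.float64(-0.0172), np.float64(0.0001), np.float64(-0.0179), 1]
[np.float64(0.0), np.float64(0.0), np.float64(0.0), np.float64(-0.0172), np.float64(0.0001), np.float64(-0.0179), 1]
from [432.4 248.5 130.8] rot/row deg [1.11 3.61 2.76] shift mm/row 24.84855672771298
[np.float64(1.1), np.float64(3.6), np.float64(2.8), np.float64(-0.0027), np.float64(0.0245), np.float64(0.0033), 1]
[... 565 characters left out ...]
(0.0009), 1]
[np.float64(1.1), np.float64(3.6), np.float64(2.8), np.float64(0.0038), np.float64(0.0245), np.float64(0.0006), 1]
[np.float64(1.1), np.float64(3.6), np.float64(2.8), np.float64(0.005), np.float64(0.0243), np.float64(0.0004), 1]
[np.float64(1.1), np.float64(3.6), np.float64(2.8), np.float64(0.0061), np.float64(0.0241), np.float64(0.0003), 1]
[np.float64(1.1), np.float64(3.6), np.float64(2.8), np.float64(0.0073), np.float64(0.0238), np.float64(0.0002), 1]
[np.float64(1.1), np.float64(3.6), np.float64(2.8), np.float64(0.0084), np.float64(0.0234), np.float64(0.0003), 1]
[np.float64(1.1), np.float64(3.6), np.float64(2.8), np.float64(0.0095), np.float64(0.023), np.float64(0.0004), 1]
```

>>> carry_out(deltas=[0,0,0,-0.017,0,-0.018,1,0,0,0,-0.017,0,-0.018,1,0,0,0,-0.017,0,-0.018,1,0,0,0,-0.017,0,-0.018,1,0,0,0,-0.017,0,-0.018,1,0,0,0,0,0,0,1])

```text
clock: 14.42
eef_pos: [433.7, 250.1, 132.4]
tool_rot: [3.136, 0.763, 0.465]
force: [-0.5, -0.2, -2.4]
width: 46.2
gripper_force: 61.6
```

>>> carry_out(deltas=[1.1,3.6,2.8,-0.0027,0.0245,0.0033,1,1.1,3.6,2.8,-0.0017,0.0246,0.0027,1,1.1,3.6,2.8,-0.0006,0.0248,0.0021,1,1.1,3.6,2.8,0.0005,0.0248,0.0016,1,1.1,3.6,2.8,0.0016,0.0248,0.0012,1,1.1,3.6,2.8,0.0027,0.0247,0.0009,1,1.1,3.6,2.8,0.0038,0.0245,0.0006,1,1.1,3.6,2.8,0.005,0.0243,0.0004,1,1.1,3.6,2.8,0.006,0.024,0.0003,1,1.1,3.6,2.8,0.0073,0.0238,0.0002,1,1.1,3.6,2.8,0.0084,0.0234,0.0003,1,1.1,3.6,2.8,0.0095,0.023,0.0004,1])

```text
clock: 15.92
eef_pos: [519.4, -36.9, 125.6]
tool_rot: [3.136, -0.016, -0.148]
force: [-0.4, -0.0, -2.1]
width: 45.9
gripper_force: 61.6
```

Run:
```python
from h import *
s_=ctrl.get_image("side");c=ctrl.calibration("wrist");im=ctrl.get_image("wrist")
p,R,s=cur();print(p.round(1),s["width"],s["force"].round(1),s["qpos"].round(2))
print("x",R.apply([1,0,0]).round(3),"z",R.apply([0,0,1]).round(3))
cv2.imwrite("pics/m6.png",np.hstack([cv2.resize(im,(440,330)),cv2.resize(s_[190:300,300:420],(360,330),interpolation=2)])[:,:,::-1])
```

```text
[517.8 -40.  125.4] 45.82276066004312 [-0.3 -0.8 -1.8] [ 0.35  0.64 -0.51  1.98  0.53  0.64 -2.22]
x [ 0.989 -0.15   0.013] z [ 0.011 -0.011 -1.   ]
```

View pics/m6.png

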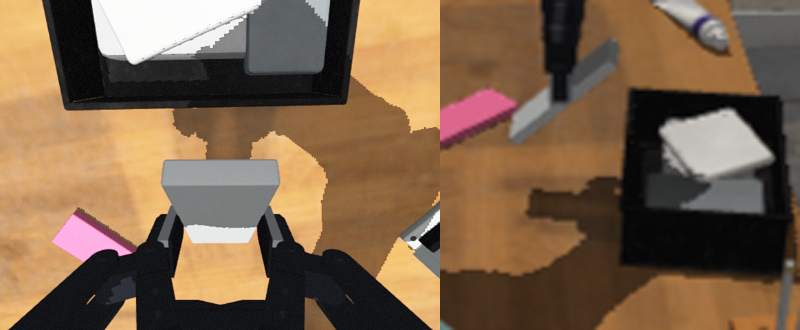

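Picture 6 shows the panel held at about 45°, its upper edge toward the crate and the space in front of the wall free. Moving in.

>>> carry_out(deltas=[0,0,-0.5,0.01,-0.0013,0.015,1,0,0,0,0.01,-0.0013,0.02,1,0,0,0,0.01,-0.0013,0.02,1,0,0,0,0,0,0.01,1,0,0,0,0,0,0.003,1,0,0,0,0,0,0,1,0,0,0,0,0,0,1])

```text
clock: 16.9
eef_pos: [551.5, -36.5, 59.3]
tool_rot: [3.136, -0.017, -0.137]
force: [0.1, 0.3, -1.5]
width: 46.1
gripper_force: 61.7
```

>>> carry_out(deltas=[0,0,0,0,0,0.004,1,0,0,0,0,0,0.002,1,0,0,0,0.002,0,0,1,0,0,0,0,0,0,1])

```text
clock: 17.4
eef_pos: [553.7, -37.0, 52.8]
tool_rot: [3.136, -0.016, -0.137]
force: [-0.4, 0.1, -1.7]
width: 45.9
gripper_force: 61.7
```

>>> carry_out(deltas=[0,0,0,0.002,0,0,1,0,0,0,0.001,0,0,1,0,0,0,0,0,0,1])

```text
clock: 17.77
eef_pos: [556.5, -37.4, 52.8]
tool_rot: [3.136, -0.016, -0.137]
force: [0.1, -0.1, -1.2]
width: 45.9
gripper_force: 61.7
```

>>> carry_out(deltas=[0,0,0,0.002,0,0,1,0,0,0,0,0,0,1])

```text
clock: 18.02
eef_pos: [558.1, -37.7, 52.8]
tool_rot: [3.136, -0.015, -0.137]
force: [-0.6, -0.9, -0.6]
width: 45.6
gripper_force: 61.9
```

>>> carry_out(deltas=[0,0,0,0,0,0.0015,1,0,0,0,0,0,0,1])

```text
clock: 18.27
eef_pos: [558.4, -37.7, 52.1]
tool_rot: [3.136, -0.016, -0.137]
force: [-3.4, -0.8, 5.9]
width: 45.7
gripper_force: 62.9
```

>>> carry_out(deltas=[0,0,0,0,0,0.0007,1,0,0,0,0,0,0,1])

```text
clock: 18.52
eef_pos: [558.4, -37.7, 51.9]
tool_rot: [3.135, -0.017, -0.137]
force: [-4.6, -0.4, 12.1]
width: 45.8
gripper_force: 63.5
```

>>> carry_out(deltas=[0,0,0,0,0,0,-0.2,0,0,0,0,0,0,-0.5,0,0,0,0,0,0,-1,0,0,0,0,0,0,-1,0,0,0,0,0,-0.01,-1,0,0,0,0,0,-0.03,-1,0,0,0,0,0,-0.05,-1,0,0,0,0,0,-0.05,-1,0,0,0,0,0,-0.03,-1,0,0,0,0,0,0,-1])

```text
clock: 19.77
eef_pos: [557.4, -36.1, 223.7]
tool_rot: [3.136, -0.022, -0.137]
force: [0.3, -0.2, -0.0]
width: 85.3
gripper_force: 0.0
```

Run:
```python
from h import *
c=ctrl.calibration("wrist");im=ctrl.get_image("wrist");cv2.imwrite("pics/w7.png",im[:,:,::-1])
p,R,s=cur();print(p.round(1),s["qpos"].round(2),s["force"].round(1))
m=(im.min(2)>95).astype(np.uint8);m[:,:]&=((im.max(2).astype(int)-im.min(2))<35).astype(np.uint8)
n,l,st,ce=cv2.connectedComponentsWithStats(m)
for i in range(1,n):
    if st[i,4]>400: print(st[i],ce[i].round())
# expected corners of the leaning panel upper face (slope 45)
u=np.array([.990,-.139,0]);v=np.array([.139,.990,0])
W=np.array([582.7,-37.7,0]);e=W-68*u-8.5*u+[0,0,8.5]
sl=(u+[0,0,1])/2**.5
for a in(0,130):
    for b in(-24,24):print(proj(c,e+sl*a+v*b).round())
S=ctrl.get_image("side");cs=ctrl.calibration("side")
cv2.imwrite("pics/s7.png",S[:,:,::-1])
```

```text
[556.2 -36.5 221.9] [ 0.41  0.56 -0.61  1.8   0.41  0.9  -2.09] [-0.3  0.2 -0.3]
[   0    0  122   20 1235] [41.  6.]
[  207     0   173   150 19919] [292.  75.]
[421   9  25  37 482] [436.  22.]
[ 288  162   67   87 5050] [321. 203.]
[ 527  258  113  117 4587] [590. 324.]
[340. 251.]
[293. 251.]
[350. 174.]
[282. 174.]
```

Run:
```python
from h import *; from kin import *
p,R,s=cur(); A=np.array([430,-230,230]); q=follow(p,R,A,toolR(60),s["qpos"],10)
B=np.array([400,-300,190]);q=follow(A,toolR(60),B,toolR(129.5),q,10)
q=follow(B,toolR(129.5),B-[0,0,140],toolR(129.5),q,10)
P,R1=plan(A,toolR(60),8,-1);plan(B,toolR(129.5),8,-1,P,R1)
```

```text
end [ 1.08  0.6  -1.    1.91  0.61  0.97 -0.73] 0.0 0.0
end [ 1.3   0.81 -1.22  1.92  0.88  1.08  0.39] 0.0 0.0
end [ 1.2   0.99 -1.02  2.03  1.17  0.88  0.17] 0.0 0.0
from [555.4 -36.6 220.6] rot/row deg [ 0.11 -0.07 -8.48] shift mm/row 28.832992070312457
[np.float64(0.1), np.float64(-0.1), np.float64(-8.5), np.float64(-0.0122), np.float64(0.0261), np.float64(-0.0012), -1]
[np.float64(0.1), np.float64(-0.1), np.float64(-8.5), np.float64(-0.0159), np.float64(0.024), np.float64(-0.0012), -1]
[np.float64(0.1), np.float64(-0.1), np.float64(-8.5), np.float64(-0.0193), np.float64(0.0214), np.float64(-0.0013), -1]
[np.float64(0.1), np.float64(-0.1), np.float64(-8.5), np.float64(-0.0222), np.float64(0.0183), np.float64(-0.0013), -1]
[np.float64(0.1), np.float64(-0.1), np.float64(-8.5), np.float64(-0.0247), np.float64(0.0148), np.float64(-0.0013), -1]
[np.float64(0.1), np.float64(-0.1), np.float64(-8.5), np.float64(-0.0266), np.float64(0.011), np.float64(-0.0013), -1]
[np.float64(0.1), np.float64(-0.1), np.float64(-8.5), np.float64(-0.028), np.float64(0.007), np.float64(-0.0012), -1]
[np.flo
[... 448 characters left out ...]
-0.0), np.float64(0.0), np.float64(-8.7), np.float64(-0.0094), np.float64(-0.0017), np.float64(0.005), -1]
[np.float64(-0.0), np.float64(0.0), np.float64(-8.7), np.float64(-0.009), np.float64(-0.0031), np.float64(0.005), -1]
[np.float64(-0.0), np.float64(0.0), np.float64(-8.7), np.float64(-0.0084), np.float64(-0.0045), np.float64(0.005), -1]
[np.float64(-0.0), np.float64(0.0), np.float64(-8.7), np.float64(-0.0076), np.float64(-0.0057), np.float64(0.005), -1]
[np.float64(-0.0), np.float64(0.0), np.float64(-8.7), np.float64(-0.0067), np.float64(-0.0068), np.float64(0.005), -1]
[np.float64(-0.0), np.float64(0.0), np.float64(-8.7), np.float64(-0.0056), np.float64(-0.0077), np.float64(0.005), -1]
```

>>> carry_out(deltas=[0.1,-0.1,-8.5,-0.012,0.026,-0.0012,-1,0.1,-0.1,-8.5,-0.016,0.024,-0.0012,-1,0.1,-0.1,-8.5,-0.0193,0.0214,-0.0013,-1,0.1,-0.1,-8.5,-0.0222,0.0183,-0.0013,-1,0.1,-0.1,-8.5,-0.0247,0.0148,-0.0013,-1,0.1,-0.1,-8.5,-0.0266,0.011,-0.0013,-1,0.1,-0.1,-8.5,-0.028,0.007,-0.0012,-1,0.1,-0.1,-8.5,-0.0287,0.0028,-0.0012,-1,0,0,0,0,0,0,-1])

```text
clock: 21.0
eef_pos: [428.5, -231.7, 228.5]
tool_rot: [-3.136, 0.003, 1.046]
force: [0.3, 0.9, -0.6]
width: 85.4
gripper_force: 0.0
```

>>> carry_out(deltas=[0,0,-8.7,-0.0095,0.0011,0.005,-1,0,0,-8.7,-0.0095,-0.0003,0.005,-1,0,0,-8.7,-0.0094,-0.0017,0.005,-1,0,0,-8.7,-0.009,-0.0031,0.005,-1,0,0,-8.7,-0.0084,-0.0045,0.005,-1,0,0,-8.7,-0.0076,-0.0057,0.005,-1,0,0,-8.7,-0.0067,-0.0068,0.005,-1,0,0,-8.7,-0.0056,-0.0077,0.005,-1,0,0,0,0,0,0,-1,0,0,0,0,0,0,-1])

```text
clock: 22.25
eef_pos: [401.4, -299.1, 190.3]
tool_rot: [-3.139, -0.001, 2.263]
force: [0.4, 0.7, 0.0]
width: 84.9
gripper_force: 0.0
```

Run:
```python
from h import *
c=ctrl.calibration("wrist");im=ctrl.get_image("wrist");cv2.imwrite("pics/w8.png",im[:,:,::-1])
p,R,s=cur();print(p.round(1),R.as_euler("xyz",degrees=True).round(2),s["qpos"].round(2))
for e in((362.6,-254,66),(446.5,-356,66)):print(proj(c,e).round())
```

```text
[ 401.4 -299.2  190.5] [-1.7985e+02 -3.0000e-02  1.2969e+02] [ 1.31  0.76 -1.2   1.95  0.83  1.05  0.42]
[321. 146.]
[320. 314.]
```

View pics/w8.png

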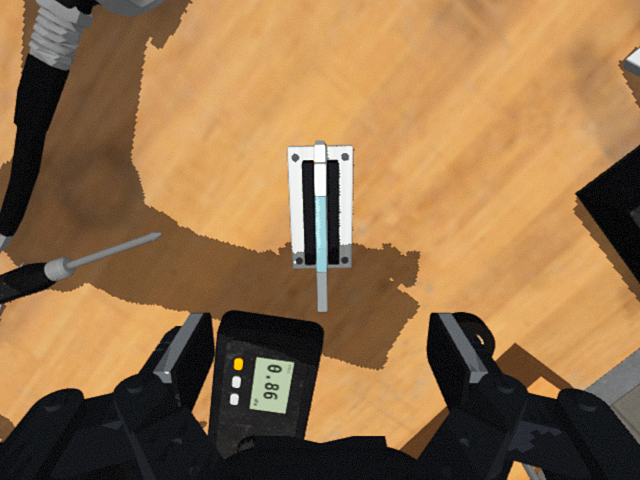

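Wrist view 8: the slide runs down col ~321 from its notched end (320,142) to its far end (322,312). The clear band is rows 195–272. The leak meter's near edge is at row 310–320, so it clears the grip point. All ten pictures are used, so the rest is numeric.

Run:
```python
from h import *; from kin import *
c=ctrl.calibration("wrist");T=ctrl.calibration("top");im=cv2.imread("pics/w8.png")[:,:,::-1].astype(int)
p,R,s=cur()
for r in range(150,311,20):
    row=im[r,300:345]; print(r,["%d"%v for v in row[8:34].min(1)])
a=tri(c,(322,312),T,(420.3,249));b=tri(c,(320.5,142),T,(385.8,276.5));print(a,b)
for q in((321,234),(222,312),(322,322)):
    w=onz(c,q,66 if q[1]<300 else 42);print(w.round(1),"tool-frame offset",R.inv().apply(w-p).round(1))
```

```text
150 ['242', '243', '241', '241', '242', '234', '229', '249', '252', '251', '251', '251', '251', '251', '252', '255', '248', '153', '113', '183', '244', '244', '242', '241', '242', '237']
170 ['30', '25', '31', '26', '6', '45', '193', '255', '254', '251', '251', '251', '252', '251', '251', '253', '254', '224', '108', '10', '6', '28', '19', '36', '27', '31']
190 ['25', '25', '33', '23', '21', '28', '137', '248', '255', '252', '251', '251', '251', '250', '251', '252', '255', '228', '92', '25', '18', '18', '30', '29', '24', '32']
210 ['26', '25', '32', '28', '20', '18', '34', '103', '177', '206', '205', '193', '166', '159', '163', '164', '163', '140', '99', '49', '5', '14', '18', '28', '25', '29']
230 ['25', '23', '20', '22', '22', '18', '12', '81', '158', '189', '204', '183', '158', '156', '158', '157', '160', '150', '116', '74', '15', '12', '22', '21', '22', '21']
250 ['24', '26', '20', '28', '18', '18', '15', '26', '105', '167', '164', '161', '160', '153', '148', '151', '150', '147', '130', '104', '21', '10', '15', '17', '10', '14']
270 ['50', '42', '49', '44', '47', '51', '49', '50', '121', '137', '157', '154', '153', '158', '154', '150', '150', '148', '125', '51', '44', '38', '48', '47', '51', '48']
290 ['54', '59', '60', '56', '53', '52', '48', '45', '58', '123', '157', '164', '161', '155', '157', '162', '156', '158', '132', '75', '47', '49', '55', '46', '46', '41']
310 ['44', '47', '57', '49', '50', '45', '47', '54', '47', '103', '146', '161', '158', '159', '161', '154', '152', '159', '145', '89', '41', '38', '45', '46', '49', '44']
(array([ 447.22416272, -355.80374592,   63.66709379]), np.float64(1.8351964357729151)) (array([ 361.03491934, -251.4576903 ,   79.12586746]), np.float64(2.022376855818629))
[ 403.8 -303.5   66. ] tool-frame offset [ -4.9  -0.5 124.5]
[ 388.3 -420.9   42. ] tool-frame offset [-85.3 -87.4 148.7]
[ 462.2 -372.4   42. ] tool-frame offset [-95.3   0.5 148.5]
```

>>> carry_out(deltas=[0,0,-0.9,-0.0065,-0.0003,0.02,-0.2,0,0,0,-0.0065,0,0.03,-0.2,0,0,0,0,0,0.03,-0.2,0,0,0,0,0,0.03,-0.2,0,0,0,0,0,0.02,-0.2,0,0,0,0,0,0.015,-0.2,0,0,0,0,0,0.0085,-0.2,0,0,0,0,0,0,-0.2,0,0,0,0,0,0,-0.2])

```text
clock: 23.42
eef_pos: [409.2, -310.6, 37.6]
tool_rot: [-3.139, 0.001, 2.28]
force: [-0.2, -0.5, 0.0]
width: 51.1
gripper_force: 0.0
```

```bash
cat > fin.py <<'E'
from h import *; from kin import *
def final(hd,b,L=np.array([555,-34,159.]),ex=55.5):
    h=np.array([np.cos(np.radians(hd)),np.sin(np.radians(hd)),0]); b=np.radians(b)
    tz=h*np.cos(b)+[0,0,-np.sin(b)]; ty=-(h*np.sin(b)+np.array([0,0,np.cos(b)])); tx=np.cross(ty,tz)
    return L-ex*tx+5*tz,Ro.from_matrix(np.c_[tx,ty,tz])
E
python3 - <<'E'
from fin import *
im=ctrl.get_image("wrist").astype(int);p,R,s=cur();print(p.round(1),s["width"],s["force"].round(1),s["qpos"].round(2))
for r in(60,100,140,180):
    m=np.where((im[r,250:390].min(1)>140)&(np.ptp(im[r,250:390],axis=1)<70))[0]; print(r,250+m.min() if m.size else None,250+m.max() if m.size else None)
U=p+[0,0,150]; q0=follow(p,R,U,R,s["qpos"],5)
for hd in(-90,-70,-110):
  for b in(32,38):
    P,R1=final(hd,b); print(hd,b,P.round()); follow(U,R,P,R1,q0,16)
E
```

```text
[ 409.1 -310.7   37.6] 51.1322801880496 [-0.5 -0.4  0.4] [ 1.19  0.97 -0.98  2.02  1.15  0.85  0.22]
60 None None
100 None None
140 None None
180 264 384
end [ 1.28  0.81 -1.18  1.89  0.87  1.07  0.45] 0.0 0.0
-90 32 [610. -38. 156.]
end [-0.05  1.1  -0.74  1.58  1.27  1.81  0.31] 0.0 0.0
-90 38 [610. -38. 156.]
end [ 0.    1.06 -0.79  1.6   1.26  1.75  0.33] 0.0 0.0
-70 32 [609. -19. 156.]
end [-0.07  1.04 -0.77  1.85  1.46  1.71  0.3 ] 0.0 0.0
-70 38 [609. -19. 156.]
end [-0.01  1.   -0.83  1.85  1.44  1.64  0.35] 0.0 0.0
-110 32 [606. -57. 156.]
end [-0.02  1.16 -0.71  1.31  1.11  1.94  0.29] 0.0 0.0
-110 38 [606. -57. 156.]
end [ 0.03  1.12 -0.76  1.35  1.1   1.87  0.28] 0.0 0.0
```

>>> carry_out(deltas=[0,0,0,0,0,0.0035,-0.2,0,0,0,0,0,0,0.2,0,0,0,0,0,0,0.5,0,0,0,0,0,0,1,0,0,0,0,0,0,1,0,0,0,0,0,0,1])

```text
clock: 24.22
eef_pos: [409.0, -310.3, 33.6]
tool_rot: [-3.139, -0.0, 2.281]
force: [1.5, 0.6, -0.3]
width: 7.1
gripper_force: 59.0
```

>>> carry_out(deltas=[0,0,0,0,0,-0.01,1,0,0,0,0,0,-0.02,1,0,0,0,0,0,-0.025,1,0,0,0,0,0,-0.03,1,0,0,0,0,0,-0.035,1,0,0,0,0,0,-0.03,1,0,0,0,0,0,0,1])

```text
clock: 25.1
eef_pos: [409.8, -310.9, 185.8]
tool_rot: [-3.138, 0.004, 2.28]
force: [0.4, -0.4, -1.7]
width: 7.3
gripper_force: 59.1
```

Run:
```python
from fin import *
p,R,s=cur();print(p.round(1),s["width"],s["force"].round(1),s["qpos"].round(2))
# measure where the slide sits in the hand: orange label pixels seen by the top camera
P,R1=final(-80,35); M=(p+P)/2+[0,0,50]
rv=(R.inv()*R1).as_rotvec();Rm=R*Ro.from_rotvec(rv/2);print(P.round(1),np.degrees(rv).round(1))
q=follow(p,R,M,Rm,s["qpos"],8);q=follow(M,Rm,P+[0,0,25],R1,q,8)
a,b=plan(M,Rm,8,1);plan(P+[0,0,25],R1,8,1,a,b)
```

```text
[ 409.8 -310.9  185.8] 7.270499838914108 [ 0.4 -0.4 -1.7] [ 1.3   0.77 -1.17  1.93  0.84  1.05  0.46]
[610.4 -28.4 156.1] [ 49.6 -28.3 -54.6]
end [ 0.56  0.75 -1.01  1.87  1.08  1.38  0.27] 0.0 0.0
end [-0.03  1.01 -0.8   1.71  1.33  1.74  0.36] 0.0 0.0
from [ 409.8 -310.9  185.8] rot/row deg [ 3.1  -1.77 -3.41] shift mm/row 22.094013215463264
[np.float64(3.1), np.float64(-1.8), np.float64(-3.4), np.float64(0.0052), np.float64(0.021), np.float64(-0.0045), 1]
[np.float64(3.1), np.float64(-1.8), np.float64(-3.4), np.float64(0.0038), np.float64(0.021), np.float64(-0.0058), 1]
[np.float64(3.1), np.float64(-1.8), np.float64(-3.4), np.float64(0.0024), np.float64(0.0208), np.float64(-0.007), 1]
[np.float64(3.1), np.float64(-1.8), np.float64(-3.4), np.float64(0.0009), np.float64(0.0205), np.float64(-0.0082), 1]
[np.float64(3.1), np.float64(-1.8), np.float64(-3.4), np.float64(-0.0006), np.float64(0.0201), np.float64(-0.0093), 1]
[np.float64(3.1), np.float64(-1.8), np.float64(-3.4), np.float64(-0.0021), np.float64(0.0194), np.float64(-0.0103), 1]
[np.float64(3.1), np.float64(-1.8), np.float64(
[... 532 characters left out ...]
3.1), np.float64(-1.8), np.float64(-3.4), np.float64(-0.0079), np.float64(0.0197), np.float64(-0.0064), 1]
[np.float64(3.1), np.float64(-1.8), np.float64(-3.4), np.float64(-0.0093), np.float64(0.0188), np.float64(-0.0072), 1]
[np.float64(3.1), np.float64(-1.8), np.float64(-3.4), np.float64(-0.0106), np.float64(0.0178), np.float64(-0.0079), 1]
[np.float64(3.1), np.float64(-1.8), np.float64(-3.4), np.float64(-0.0119), np.float64(0.0167), np.float64(-0.0085), 1]
[np.float64(3.1), np.float64(-1.8), np.float64(-3.4), np.float64(-0.0131), np.float64(0.0155), np.float64(-0.009), 1]
[np.float64(3.1), np.float64(-1.8), np.float64(-3.4), np.float64(-0.0143), np.float64(0.0142), np.float64(-0.0093), 1]
```

>>> carry_out(deltas=[3.1,-1.8,-3.4,0.0052,0.021,-0.0045,1,3.1,-1.8,-3.4,0.0038,0.021,-0.0058,1,3.1,-1.8,-3.4,0.0024,0.0208,-0.007,1,3.1,-1.8,-3.4,0.0009,0.0205,-0.0082,1,3.1,-1.8,-3.4,-0.0006,0.02,-0.0093,1,3.1,-1.8,-3.4,-0.002,0.0194,-0.0103,1,3.1,-1.8,-3.4,-0.0035,0.0187,-0.0112,1,3.1,-1.8,-3.4,-0.005,0.0178,-0.012,1])

```text
clock: 26.1
eef_pos: [509.0, -169.0, 218.2]
tool_rot: [-2.657, 0.13, 2.801]
force: [0.7, -0.3, -1.4]
width: 6.9
gripper_force: 59.1
```

>>> carry_out(deltas=[3.1,-1.8,-3.4,-0.0052,0.021,-0.0046,1,3.1,-1.8,-3.4,-0.0066,0.0205,-0.0056,1,3.1,-1.8,-3.4,-0.0079,0.0197,-0.0064,1,3.1,-1.8,-3.4,-0.0093,0.0188,-0.0072,1,3.1,-1.8,-3.4,-0.0106,0.0178,-0.0079,1,3.1,-1.8,-3.4,-0.0119,0.0167,-0.0085,1,3.1,-1.8,-3.4,-0.013,0.0155,-0.009,1,3.1,-1.8,-3.4,-0.0143,0.0142,-0.0093,1,0,0,0,0,0,0,1,0,0,0,0,0,0,1,0,0,0,0,0,0,1])

```text
clock: 27.48
eef_pos: [609.2, -29.6, 180.0]
tool_rot: [-2.18, 0.006, -2.968]
force: [-0.0, 0.5, -0.7]
width: 7.0
gripper_force: 59.1
```

Run:
```python
from fin import *
T,S=ctrl.calibration("top"),ctrl.calibration("side")
t=ctrl.get_image("top").astype(int);sd=ctrl.get_image("side").astype(int)
p,R,s=cur();print(p.round(1),s["width"],s["force"].round(1),s["qpos"].round(2))
X=R.as_matrix();print("tx",X[:,0].round(3),"ty",X[:,1].round(3),"tz",X[:,2].round(3))
L=p+55.5*X[:,0]-5*X[:,2];print("label_end est",L.round(1))
og=lambda a:(a[...,0]>150)&(a[...,1]<130)&(a[...,2]<70)&(a[...,0]-a[...,1]>70)
for n,c,im in(("top",T,t),("side",S,sd)):
    e=proj(c,L);x,y=int(e[0]),int(e[1]);m=og(im[y-30:y+30,x-30:x+30]);q=np.argwhere(m);print(n,"exp",e.round(),"orange",len(q),(q.mean(0)[::-1]+[x-30,y-30]).round(1) if len(q) else "")
    # white panel strip below
pm=np.array([552.5,-33.4,54.5]);print(proj(T,pm),proj(S,pm))
P,R1=final(-80,35);plan(P,R1,3,1)
```

```text
[609.4 -29.3 180.1] 7.397006305098937 [-0.3  0.5 -1.3] [ 0.    0.99 -0.82  1.75  1.34  1.75  0.35]
tx [-0.985 -0.173 -0.006] ty [-0.094  0.564 -0.82 ] tz [ 0.145 -0.807 -0.572]
label_end est [554.  -34.9 182.7]
top exp [314. 202.] orange 0 
side exp [355. 201.] orange 0 
[312.18037132 211.08909468] [352.3459014  239.56451283]
from [609.4 -29.3 180.1] rot/row deg [-0.03  0.05 -0.1 ] shift mm/row 8.005293594567405
[np.float64(-0.0), np.float64(0.1), np.float64(-0.1), np.float64(-0.0003), np.float64(0.0067), np.float64(0.0044), 1]
[np.float64(-0.0), np.float64(0.1), np.float64(-0.1), np.float64(-0.0004), np.float64(0.0067), np.float64(0.0044), 1]
[np.float64(-0.0), np.float64(0.1), np.float64(-0.1), np.float64(-0.0004), np.float64(0.0067), np.float64(0.0044), 1]
```

>>> carry_out(deltas=[0,0,0,-0.0003,0.0067,0.0044,1,0,0,0,-0.0003,0.0067,0.0044,1,0,0,0,-0.0003,0.0067,0.0044,1,0,0,0,0,0,0,1,0,0,0,0,0,0,1,0,0,0,0,0,0,1])

```text
clock: 28.32
eef_pos: [610.4, -27.1, 155.8]
tool_rot: [-2.18, 0.005, -2.966]
force: [-0.3, 0.2, -1.0]
width: 6.7
gripper_force: 59.1
```

Run:
```python
from fin import *
T,S=ctrl.calibration("top"),ctrl.calibration("side")
p,R,s=cur();X=R.as_matrix();L=p+55.5*X[:,0]-5*X[:,2];print(p.round(1),"label_end est",L.round(1),s["force"].round(1))
for n,c in(("top",T),("side",S)):
    im=ctrl.get_image(n);h=cv2.cvtColor(im,cv2.COLOR_RGB2HSV).astype(int)
    e=proj(c,L).astype(int);x0,y0=e-25
    hs=h[y0:y0+50,x0:x0+50]
    m=(hs[...,0]>3)&(hs[...,0]<16)&(hs[...,1]>190)&(hs[...,2]>60); q=np.argwhere(m);print(n,e,"label px",len(q),(q.mean(0)[::-1]+[x0,y0]).round(1) if len(q) else "")
    st=4
    print("RGB along row/grid:");
    for y in range(e[1]-24,e[1]+60,7): print(y,[tuple(int(v) for v in im[y,x]) for x in range(e[0]-18,e[0]+19,6)])
```

```text
[610.4 -27.1 155.8] label_end est [555.  -32.8 158.3] [-0.3  0.2 -1. ]
top [313 203] label px 0 
RGB along row/grid:
179 [(171, 161, 144), (107, 103, 91), (145, 137, 123), (146, 139, 123), (149, 143, 126), (154, 145, 130), (159, 150, 134)]
186 [(168, 159, 142), (170, 161, 144), (105, 98, 88), (154, 146, 130), (157, 147, 130), (156, 147, 131), (156, 147, 131)]
193 [(66, 88, 89), (171, 161, 144), (164, 156, 138), (161, 152, 136), (155, 146, 131), (154, 145, 129), (154, 144, 129)]
200 [(69, 90, 92), (117, 124, 115), (171, 161, 145), (143, 134, 120), (152, 144, 128), (148, 140, 126), (145, 136, 121)]
207 [(71, 92, 93), (82, 100, 97), (166, 156, 139), (105, 98, 89), (141, 132, 118), (135, 127, 113), (130, 121, 108)]
214 [(67, 90, 89), (133, 133, 121), (165, 157, 138), (131, 122, 108), (119, 110, 99), (107, 100, 89), (163, 155, 137)]
221 [(88, 98, 94), (158, 149, 132), (177, 167, 148), (136, 129, 115), (118, 110, 98), (119, 112, 99), (125, 116, 104)]
228 [(165, 155, 138), (164, 156, 139), (180, 169, 151), (152, 143, 129), (158, 149, 133), (149, 139, 123), (117, 107, 96)]
235 [(165, 155, 13
[... 1117 characters left out ...]
68), (124, 89, 57), (105, 86, 71), (51, 36, 24), (38, 27, 17), (51, 35, 21)]
226 [(126, 89, 59), (134, 95, 61), (130, 92, 60), (119, 85, 57), (52, 38, 26), (58, 58, 57), (9, 9, 9)]
233 [(126, 90, 57), (132, 96, 63), (128, 89, 56), (115, 84, 56), (70, 70, 70), (74, 74, 73), (16, 16, 16)]
240 [(152, 105, 62), (154, 109, 67), (123, 94, 68), (71, 71, 71), (100, 100, 99), (8, 8, 7), (11, 10, 10)]
247 [(145, 101, 61), (106, 106, 105), (76, 77, 75), (97, 96, 94), (43, 31, 21), (8, 8, 7), (23, 23, 23)]
254 [(119, 85, 56), (101, 101, 100), (53, 38, 24), (51, 35, 23), (25, 19, 14), (8, 8, 9), (48, 48, 49)]
261 [(55, 38, 25), (62, 43, 27), (65, 45, 30), (60, 41, 26), (42, 29, 20), (7, 8, 8), (8, 7, 8)]
```

```bash
python3 -c "
from cell import ctrl
s=ctrl.read_state();print(s['clock'],s['width'],abs(s['qd']).max());print(ctrl.finish_job())"
```

```text
28.425 7.190818367390757 0.0028985475693167682
the job is handed in; nothing more can be done
None
```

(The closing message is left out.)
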